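# Stack and bond an LED lamp core under a bench hand press

### The arm

A 6-joint arm with a two-finger parallel gripper is mounted at the origin on the work surface. World frame = base frame: x ahead of the robot, y to its left, z up, the work surface at z = 0. Lengths are in m, angles in degrees, forces in N, time in s.
With the tool pointing down it reaches from about 0.3 to 0.75 m from the base axis. Payload 8.5 kg.
Tool frame: the origin (TCP) lies midway between the tips of the shut fingers; the grasp point (between the pads) lies 19 mm behind it (env.grasp_offset is the distance from the TCP to the grasp point, in m); z points along the fingers, y is the line along which they close (so a half turn about z gives the same grasp; the last joint's range is limited). The gripper opens to 85 mm and grips with 20 to 120 N. Pads are 22 mm wide; open, the fingers measure 114 mm over their backs; the gripper's body (76 mm by 85 mm) begins 54 mm behind the grasp point. The pads swing forward as they close: fully open they stand 13 mm farther back than shut.
Start: joints at [53.955, 21.807, 74.336, -0, 83.858, -12.336], TCP at [0.221, 0.504, 0.231] pointing down, gripper open.
Joint ranges: [-178.18, 178.18], [-50.72, 133.34], [12.68, 142.11], [-81.47, 261.47], [9.98, 163.14], [-165.26, 165.26]. Speed limits (degrees/s): [136.94, 136.94, 180, 180, 180, 180].

### API

Orientations are given as a 3x3 rotation matrix whose columns are the frame's x, y, z axes.
In Python, from rig import env gives the robot as it stands.
- The arm moves only by the tool servo_tool, never from a script. Its argument "deltas" is text: rows parted by semicolons, each of 7 numbers parted by spaces: the opening, from 0 (shut) to 1 (fully open), then the shift along the tool's x, y, z in mm, then the turn, a rotation vector about the tool's x, y, z in rad. A call has 1 to 8 rows; each row shifts and turns the commanded pose from where the row before left it, along the tool's axes as they then stand; what a row does not reach is not made up. A row lasts 1/12 s, in which the tool goes at most 41.7 mm and 7.16 degrees, less where a joint would pass 70% of its speed; a pose out of reach is approached as far as the arm can. A call is refused whole if a number of a shift passes 41.7 or a number of a turn 0.125, either way. A call with a gripper value outside its range is refused whole. The fingers move at their own pace and stop on an object; "newtons" is the grip in N (left out, the last holds). Time passes only in rows, so rows that do not move let the fingers close. It gives the time, the measured TCP pose, the force, the opening and the grip force at its end, in the units of the state.
- env.observe(): the state, without advancing time (a new reading comes with each control period).
- env.get_image(name): name is "side" or "top" or "wrist"; returns a dict with "img" (400x640x3 uint8, red, green, blue), "depth" (400x640 float32, m along the optical axis (not along the pixel's ray), 0 where there is no reading), "camera_matrix" (3x3 intrinsics, pixels), "world_to_cam" (4x4, takes a point from world to camera coordinates). Camera axes: x right, y down, z forward; pixel columns grow to the right and rows downward; lengths in m; the calibration is good to about 2 mm. A picture is of the moment at which its call begins.
- env.close_job(): hands the job in; it is judged then, once.
Trained networks look in a picture, given as the dict that the camera call returned (one of the last four; its "shot" number tells which), for a name from the list of things; names that differ only in an ending like _2 or _b are one class to them, and where a whole thing is asked for, a point or a joint stands for the part that bears it (a point fixed in the world has none). Each returns a list of dicts, best first, with "conf" (0 to 1); they miss things now and then, are a little off and sometimes report something else, mostly with a low value. They report only what shows in the picture. A call takes as long as a camera call. They do not tell look-alikes from the thing itself.
- env.spot_in(name, picture): "bbox" ([centre column, centre row, width, height] in pixels, round what is visible of it).
- env.spot_point(name, picture): "uv" ([column, row] in pixels: a listed point, or the origin of a listed thing).
The state is a dict: "time_s": time; "q": joint angles; "qvel": joint speeds; "joint_efforts": joint torques, N m; "position": TCP position; "tool_rot": TCP orientation; "ft_force": force on the tool from outside, world axes, zero at the start; "wrist_torque": the same for the moment, N m; "grip_width": finger opening in m; "gripper_force": force on a finger pad.
Only numpy, scipy, OpenCV 4.12 (cv2) and the standard library are available. Lean on these libraries where they do the work, as an engineer would, in place of code of your own. Each camera call takes 0.05 s, during which the arm holds its last target. There are 200 camera calls.

### The job

Build the lamp's core under the hand press: lay the copper slug on the press's round plate, the white ceramic insulator on the slug and the LED board on top with its yellow emitter facing up, each centred on the plate and set down softly, because the parts chip when dropped or jammed. Then push the red palm knob down through its whole stroke, hold it there for a full second so the adhesive faces bond, and let the ram spring back up, leaving the stack centred and the other things on the bench where they are.

Things in the scene. Friction and masses are not known exactly. Their poses are not given: they have to be found in the camera images.
- press: Green C-frame hand press, fixed. Origin: underside of its base below the axis of plate and ram, z up. Base 120 mm (x) by 245 mm (y -185 to +60), 18 mm high. Column 44 x 50 mm, its near face 112 mm from the axis on the press's -y side, 218 mm tall. Overarm from it to the axis: 34 mm wide, underside at z 176 mm. The front (-x), back (+x) and +y side of the plate are open.
- guide (a point): Centre of the underside of the ram guide, a green cylinder on the press axis, 36 mm diameter, from 162 to 222 mm above the bench. Below it the ram (12 mm steel rod, 18 mm collar) and its foot always hang over the plate, so a vertical gripper does not fit there: the tool must lean about 40 degrees away from the ram, over an open side.
- plate (a point): Centre of the top face of the press's steel round plate, 90 mm diameter, top 30 mm above the bench; a dark circle of 51 mm diameter is scribed around the centre. Axes as press.
- ram (a joint): Ram travel in m: 0 up, 0.036 fully down at its hard stop. A spring returns it: about 3 N on the knob starts it, 6.5 N holds it at the stop with nothing below; with the finished 34 mm stack on the plate the foot meets the stack at about 0.028 and it takes about 13 N in all to reach the stop.
- knob_top (a point): Centre of the flat top of the red palm knob on top of the ram (46 mm diameter, flat part 30 mm, 22 mm high); 286 mm above the bench when up; straight above the plate's centre; moves with the ram.
- foot: Black rubber-faced pressure foot at the lower end of the ram, 32 mm diameter, 12 mm thick. Origin: centre of its underside, 62 mm above the plate when the ram is up. It is sprung in the ram (yields up to 14 mm), so at full stroke it presses the finished stack with about 6 N.
- slug: Copper disc, 46 mm diameter, 14 mm thick, about 0.2 kg (0.14 to 0.28). Origin: centre of its underside, z up. Lies flat on the bench. Round, so its yaw does not matter.
- insulator: White ceramic disc, 52 mm diameter, 10 mm thick, about 0.08 kg (0.055 to 0.11). Origin: centre of its underside, z up. Lies flat on the bench.
- led_board: Aluminium disc with a dark green top and a yellow round emitter in the middle, 58 mm diameter, 10 mm thick, about 0.07 kg (0.05 to 0.1). Origin: centre of its underside, z up out of the emitter side. Lies flat on the bench, emitter up.
- tape: Bystander: red and blue roll of tape lying flat, 60 mm diameter, 18 mm high. Origin: centre of its underside.
- reel: Bystander: solder reel standing on its flange, 48 mm diameter, 30 mm high. Origin: centre of its underside.
- jar: Bystander: small amber jar with black cap, 38 mm diameter, 40 mm high. Origin: centre of its underside.
- driver: Bystander: orange-handled screwdriver, 150 mm long, lying about crosswise in front of the robot (along y). Origin: near the middle of its length, at the bench; its x runs from handle to tip.
Mind the look-alikes: they are no part of the job. Leave any blue or turquoise look-alike of the insulator alone. Leave any purple look-alike of the slug alone.

How it is judged:
By the outcome, as a careful person would: the job done as asked, in the order asked, and still so for the second after the job is handed in, with the robot touching nothing.
It also fails if it takes over 72 s, if anything falls off the work surface, if the arm or the gripper's body presses on something with over 40 N, if the wrist force passes 120 N, or if a joint passes its speed limit or range.

## Working session

There is one attempt and no reset: what is moved stays moved. The work goes in short steps, Python scripts to look and compute and a tool call to move; the robot and the scene stay as the last step left them, time stands still between calls to the robot, and variables do not carry over. Pictures are saved under pics/ and viewed, at most 10 in all, crops included, and the job is handed in when it is done.

Besides the shell and the picture viewer there is one more tool, called after "Emit:" in YAML: its name, and indented under it one key for each argument. servo_tool: Moves the arm, as the interface text tells. Its arguments: {"type":"object","properties":{"deltas":{"type":"string"},"newtons":{"type":"number"}},"required":["deltas"]}

```bash
ls; mkdir -p pics
cat > h.py <<'E'
import numpy as np, cv2
from rig import env
def ray(p,uv):
    K=p["camera_matrix"];T=np.array(p["world_to_cam"]);R=T[:3,:3];t=T[:3,3]
    d=R.T@np.linalg.solve(K,[uv[0],uv[1],1.]);return -R.T@t,d
def at_z(p,uv,z):
    c,d=ray(p,uv);return c+d*(z-c[2])/d[2]
def dep(p,uv):
    c,d=ray(p,uv);u,v=int(round(uv[0])),int(round(uv[1]))
    w=p["depth"][max(v-2,0):v+3,max(u-2,0):u+3];w=w[w>0]
    return c+d*np.median(w) if w.size else None
def cloud(p):
    v,u=np.mgrid[0:400,0:640];K=p["camera_matrix"];T=np.array(p["world_to_cam"])
    z=p["depth"];X=np.stack([(u-K[0,2])/K[0,0]*z,(v-K[1,2])/K[1,1]*z,z],-1)
    return (X-T[:3,3])@T[:3,:3]
def save(p,n): cv2.imwrite("pics/"+n,cv2.cvtColor(p["img"],cv2.COLOR_RGB2BGR))
E
python3 - <<'E'
from h import *
np.set_printoptions(precision=4,suppress=True)
ps={}
for n in("top","side"):
    p=env.get_image(n);ps[n]=p;save(p,n+".png")
    print(n,ray(p,(320,200)))
    for k in("press","plate","guide","knob_top","foot","slug","insulator","led_board","tape","reel","jar","driver"):
        for r in env.spot_point(k,p)[:3]:
            if r["conf"]>.2: print(k,round(r["conf"],2),np.round(r["uv"],1),dep(p,r["uv"]))
a=np.hstack([ps["top"]["img"]]);
o=env.observe();print(o["position"],o["tool_rot"],o["grip_width"],env.grasp_offset)
E
```

```text
pics
top (array([0.4983, 0.0928, 1.1648]), array([ 0.0906,  0.028 , -0.9955]))
press 0.71 [408.7 201.2] [ 0.6044 -0.1181  0.0305]
plate 0.89 [412.8 199.6] [ 0.6018 -0.1146  0.1054]
guide 0.81 [423.5 198.9] [ 0.5926 -0.116   0.2216]
guide 0.67 [413.4 202.1] [ 0.5962 -0.1179  0.0969]
guide 0.63 [410.2 203.9] [ 0.5971 -0.1223  0.0304]
knob_top 0.7 [436.5 193.7] [ 0.5979 -0.1291  0.2863]
knob_top 0.36 [327.6 172.5] [0.6809 0.106  0.0145]
foot 0.37 [419.  199.2] [ 0.5958 -0.1146  0.1803]
slug 0.69 [328.6 175.2] [0.6732 0.103  0.016 ]
slug 0.62 [333.6 139.9] [0.7741 0.0915 0.015 ]
insulator 0.67 [260.7 205.1] [0.5848 0.2914 0.01  ]
insulator 0.64 [296.  201.1] [0.5986 0.1926 0.0097]
insulator 0.59 [251.8 170.8] [0.6813 0.3204 0.0107]
led_board 0.64 [329.4 237.4] [0.4998 0.0963 0.0107]
tape 0.57 [378.5 153.5] [ 0.737  -0.0348  0.0203]
tape 0.53 [328.3 232.7] [0.5127 0.0997 0.0101]
reel 0.6 [285.3 149.1] [0.7413 0.2253 0.0307]
jar 0.7 [408.5 202. ] [ 0.6022 -0.1177  0.0301]
jar 0.54 [277.5 264.1] [0.4241 0.2344 0.0402]
driver 0.58 [325.9 172.7] [0.6803 0.1108 0.0146]
driver 0.55 [393.6 272.6
[... 487 characters left out ...]
7327 -0.0254  0.0195]
slug 0.86 [234.  246.3] [0.7622 0.0998 0.0135]
slug 0.65 [265.7 256.6] [0.685  0.1237 0.0153]
insulator 0.73 [302.7 332.2] [0.5815 0.2933 0.0103]
insulator 0.62 [302.1 288.3] [0.5953 0.1955 0.0108]
led_board 0.89 [351.9 258.7] [0.4961 0.1065 0.0109]
led_board 0.47 [227.9 297.5] [0.735  0.244  0.0281]
tape 0.75 [256.3 207.7] [ 0.7375 -0.0247  0.0197]
reel 0.63 [226.6 296.1] [0.7377 0.2424 0.0301]
jar 0.68 [385.4 312.5] [0.4295 0.2526 0.0366]
driver 0.77 [387.5 203.9] [ 0.4121 -0.0843  0.0097]
driver 0.58 [257.  209.2] [ 0.735  -0.0206  0.0187]
[0.2211 0.5036 0.2313] [[-0.9156  0.4021  0.    ]
 [ 0.4021  0.9156 -0.    ]
 [-0.0001 -0.     -1.    ]] 0.085652003870662 0.0187
```

View pics/top.png

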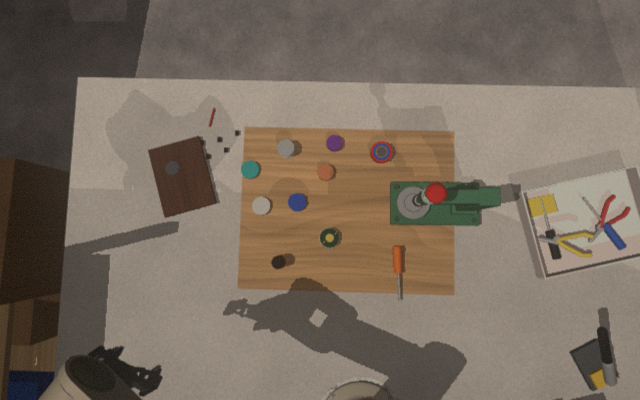

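View pics/side.png

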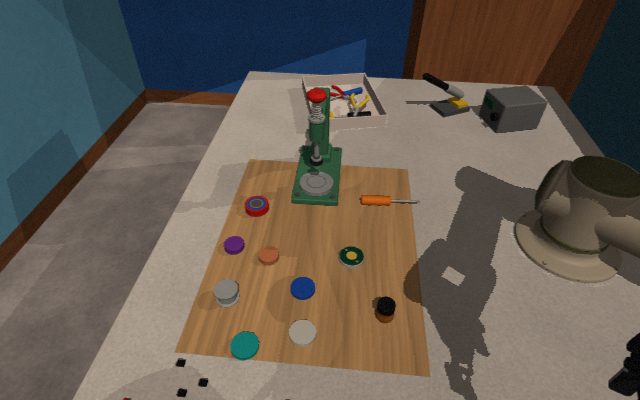

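The top view shows the copper slug at (326,172), the white insulator at (261,205), the LED board at (330,238), and the press plate at about (413,202). The side view shows them at (268,256), (302,332), (351,257) and (317,183). The purple, blue and turquoise discs are the decoys.

```bash
cat >> h.py <<'E'
def disc(p,xy,r,zlo,zhi,win=None,dbg=False):
    "centre of a disc's top face: cloud points in height band near xy -> min enclosing circle / centroid"
    C=cloud(p);m=(p["depth"]>0)&(C[...,2]>zlo)&(C[...,2]<zhi)&(np.hypot(C[...,0]-xy[0],C[...,1]-xy[1])<(win or r*1.4))
    P=C[m];z=np.median(P[:,2])
    # image mask -> ellipse centre on plane z using pixel rays
    vv,uu=np.nonzero(m);Q=np.array([at_z(p,(u,v),z)[:2] for u,v in zip(uu,vv)])
    (cx,cy),rr=cv2.minEnclosingCircle(Q.astype(np.float32))
    return np.array([cx,cy]),rr,Q.mean(0),z,len(Q)
E
python3 - <<'E'
from h import *
np.set_printoptions(precision=4,suppress=True)
for n in("top","side"):
    p=env.get_image(n)
    for k,xy,r,h in(("slug",(.678,.113),.023,.014),("ins",(.583,.292),.026,.01),("led",(.498,.101),.029,.01)):
        print(n,k,*disc(p,xy,r,h-.004,h+.006))
    print(n,"plate",*disc(p,(.597,-.117),.045,.0265,.036,win=.06))
    print(n,"knob",*disc(p,(.597,-.117),.015,.282,.295))
    C=cloud(p);m=(C[...,2]>.015)&(C[...,2]<.023)&(abs(C[...,0]-.6)<.12)&(C[...,1]<0)&(C[...,1]>-.36)
    g=p["img"].astype(int);m&=(g[...,1]>g[...,0]+8)
    P=C[m][:,:2].astype(np.float32);print("base",cv2.minAreaRect(P),len(P))
# triangulate net points
E
```

```text
top slug [0.6837 0.1126] 0.022832920774817467 [0.6837 0.1124] 0.01456092297412186 201
top ins [0.5853 0.2905] 0.026138313114643097 [0.5853 0.2905] 0.010427841138162627 260
top led [0.5009 0.095 ] 0.02989204414188862 [0.501  0.0965] 0.010903673029850371 328
top plate [ 0.6026 -0.1256] 0.056949544697999954 [ 0.5997 -0.1237] 0.03039088519227461 614
top knob [ 0.5993 -0.1218] 0.0189934391528368 [ 0.6    -0.1237] 0.28575583618224704 170
base ((0.602642834186554, -0.192560613155365), (0.11663791537284851, 0.24259033799171448), 0.6952410340309143) 1376
side slug [0.6817 0.115 ] 0.024428917095065117 [0.6819 0.1152] 0.014444317383901758 278
side ins [0.583  0.2926] 0.027080273255705833 [0.583 0.293] 0.010558004583817261 556
side led [0.4996 0.0998] 0.030697816982865334 [0.499  0.0997] 0.011088142937728158 430
side plate [ 0.6073 -0.121 ] 0.055529095232486725 [ 0.6006 -0.1263] 0.030580626408924717 615
side knob [ 0.6002 -0.1219] 0.0202973373234272 [ 0.5991 -0.1205] 0.2854518037183842 112
base ((0.6006709337234497, -0.19020521640777588), (0.11745767295360565, 0.24521499872207642), 0.7155478596687317) 1245
```

```bash
cat >> h.py <<'E'
from scipy.optimize import least_squares
def plate(p,c0=(.6,-.123)):
    C=cloud(p);g=p["img"].astype(int);sat=g.max(2)-g.min(2)
    m=(sat<22)&(C[...,2]>.026)&(C[...,2]<.035)&(np.hypot(C[...,0]-c0[0],C[...,1]-c0[1])<.056)
    vv,uu=np.nonzero(m);Q=np.array([at_z(p,(u,v),.03)[:2] for u,v in zip(uu,vv)])
    h=cv2.convexHull(Q.astype(np.float32))[:,0]
    f=least_squares(lambda a:np.hypot(*(h-a[:2]).T)-a[2],[*c0,.045],loss="soft_l1",f_scale=.0015)
    return f.x,len(Q),m
E
python3 - <<'E'
from h import *
np.set_printoptions(precision=4,suppress=True)
ims=[]
for n in("top","side"):
    p=env.get_image(n);x,k,m=plate(p);print(n,x,k)
    for nm,z in(("plate",.03),("knob_top",.286),("guide",.162),("foot",.092)):
        for r in env.spot_point(nm,p)[:2]: print(nm,round(r["conf"],2),at_z(p,r["uv"],z)[:2])
    g=p["img"].copy();c=(413,200) if n=="top" else (317,150)
    g2=g.copy();g2[m]=[255,0,255]
    crop=lambda q:cv2.resize(q[c[1]-60:c[1]+60,c[0]-40:c[0]+40],None,fx=2.4,fy=4.8*.5,interpolation=cv2.INTER_NEAREST)
    ims+=[crop(g),crop(g2)]
cv2.imwrite("pics/crop.png",np.hstack(ims)[...,::-1])
E
```

```text
top [ 0.6027 -0.1299  0.0443] 623
plate 0.8 [ 0.6111 -0.1323]
knob_top 0.61 [ 0.5948 -0.13  ]
guide 0.56 [ 0.5971 -0.1271]
guide 0.3 [ 0.6104 -0.1624]
foot 0.55 [ 0.6023 -0.128 ]
side [ 0.6007 -0.1282  0.0455] 614
knob_top 0.69 [ 0.6024 -0.1339]
guide 0.7 [ 0.5967 -0.1304]
foot 0.65 [ 0.6025 -0.1263]
```

View pics/crop.png

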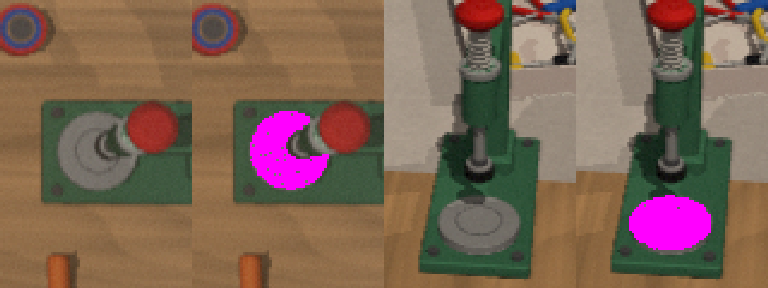

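The crop confirms that the plate is cleanly segmented. Its axis comes out at about (0.602, -0.129) in both views, which matches the base rectangle. Next I plan the move to above the slug.

```bash
cat >> h.py <<'E'
from scipy.spatial.transform import Rotation as Ro
L=45
def target(D,zb,back=0,up=0,rad=9,dz=7,phi=None,lean=L):
    "TCP pose to hold disc with axis xy D, underside height zb (m); back mm along -tool z, up mm"
    ph=np.arctan2(D[1],D[0]) if phi is None else np.radians(phi)
    c,s=np.cos(ph),np.sin(ph);l=np.radians(lean)
    z=np.array([c*np.sin(l),s*np.sin(l),-np.cos(l)]);y=np.array([-s,c,0])
    P=np.array([D[0]+c*rad/1e3,D[1]+s*rad/1e3,zb+(dz+up)/1e3])-z*back/1e3
    return P,np.stack([np.cross(y,z),y,z],1)
def rows(tg,g,n=None,start=None,vmax=38):
    o=env.observe();p,R=(np.array(o["position"]),np.array(o["tool_rot"])) if start is None else start
    T,RT=tg;rv=Ro.from_matrix(R.T@RT).as_rotvec()
    n=n or max(1,int(np.ceil(max(np.linalg.norm(T-p)*1e3/vmax,np.linalg.norm(rv)/.12))))
    out=[]
    w=np.round(rv/n,3)
    for i in range(n):
        d=np.round(R.T@((T-p)*1e3/(n-i)),1)
        p=p+R@d/1e3;R=R@Ro.from_rotvec(w).as_matrix()
        out.append(" ".join(f"{v:g}" for v in (g,*d,*w)))
    for i in range(0,n,8): print("; ".join(out[i:i+8]))
    print("res mm",np.round((T-p)*1e3,2),"rot",np.round(Ro.from_matrix(R.T@RT).as_rotvec(),4));return p,R
S=(.6828,.1138);I=(.5842,.2917);B=(.5003,.0977);A=(.6017,-.129)
E
python3 -c "
from h import *
rows(target(S,0,back=80),.8)"
```

```text
0.8 -33.7 -12.3 10.5 -0.014 -0.048 -0.034; 0.8 -32.7 -13.6 11.9 -0.014 -0.048 -0.034; 0.8 -31.7 -14.9 13.2 -0.014 -0.048 -0.034; 0.8 -30.5 -16.1 14.5 -0.014 -0.048 -0.034; 0.8 -29.2 -17.4 15.7 -0.014 -0.048 -0.034; 0.8 -27.8 -18.6 16.8 -0.014 -0.048 -0.034; 0.8 -26.3 -19.7 17.9 -0.014 -0.048 -0.034; 0.8 -24.7 -20.9 18.8 -0.014 -0.048 -0.034
0.8 -23.1 -21.9 19.7 -0.014 -0.048 -0.034; 0.8 -21.3 -23 20.4 -0.014 -0.048 -0.034; 0.8 -19.5 -23.9 21.1 -0.014 -0.048 -0.034; 0.8 -17.7 -24.9 21.6 -0.014 -0.048 -0.034; 0.8 -15.8 -25.8 22 -0.014 -0.048 -0.034; 0.8 -13.8 -26.6 22.4 -0.014 -0.048 -0.034; 0.8 -11.8 -27.3 22.6 -0.014 -0.048 -0.034; 0.8 -9.8 -28 22.8 -0.014 -0.048 -0.034
res mm [0.05 0.04 0.01] rot [-0.0056  0.0041 -0.0021]
```

Emit:
servo_tool:
  deltas: "0.8 -34 -12 10 -0.014 -0.048 -0.034; 0.8 -33 -14 12 -0.014 -0.048 -0.034; 0.8 -32 -15 13 -0.014 -0.048 -0.034; 0.8 -30 -16 14 -0.014 -0.048 -0.034; 0.8 -29 -17 16 -0.014 -0.048 -0.034; 0.8 -28 -19 17 -0.014 -0.048 -0.034; 0.8 -26 -20 18 -0.014 -0.048 -0.034; 0.8 -25 -21 19 -0.014 -0.048 -0.034"
  newtons: 40

```text
time_s: 2.57
position: [0.4299, 0.3029, 0.1478]
tool_rot: [[-0.912, 0.124, 0.391], [0.136, 0.991, 0.004], [-0.387, 0.057, -0.92]]
ft_force: [0.5, 0.9, -0.6]
grip_width: 0.0683
gripper_force: 0.0
```

Emit:
servo_tool:
  deltas: "0.8 -23 -22 20 -0.014 -0.048 -0.034; 0.8 -21 -23 20 -0.014 -0.048 -0.034; 0.8 -19.5 -24 21 -0.014 -0.048 -0.034; 0.8 -18 -25 22 -0.014 -0.048 -0.034; 0.8 -16 -26 22 -0.014 -0.048 -0.034; 0.8 -14 -27 22 -0.014 -0.048 -0.034; 0.8 -12 -27 23 -0.014 -0.048 -0.034; 0.8 -10 -28 23 -0.014 -0.048 -0.034"

```text
time_s: 3.23
position: [0.5845, 0.1595, 0.0921]
tool_rot: [[-0.789, -0.098, 0.607], [-0.053, 0.994, 0.091], [-0.612, 0.039, -0.79]]
ft_force: [-0.8, 0.2, 0.3]
grip_width: 0.0681
gripper_force: 0.0
```

Run:
```python
from h import *
np.set_printoptions(precision=4,suppress=True)
p=env.get_image("wrist");save(p,"w1.png")
c,d=ray(p,(320,200));print(c,d)
print("slug",disc(p,S,.023,.010,.020))
o=env.observe();print(o["position"],o["grip_width"],o["time_s"],np.round(o["qvel"],1),o["ft_force"])
rows(target(S,0,back=0),.8,n=4)
```

```text
[0.4386 0.1421 0.158 ] [ 0.7992  0.096  -0.5938]
slug (array([0.6781, 0.1126]), 0.024591563269495964, array([0.6772, 0.1127]), np.float64(0.012518981793981223), 1328)
[0.5855 0.1586 0.0919] 0.06835326437557816 3.2833 [  2.7  -1.3   0.9 -22.6   0.9  30.4] [ 2.1326 -2.7474 -0.5227]
0.8 -7.3 -14.2 31.9 -0.004 -0.031 -0.018; 0.8 -6 -14.5 32 -0.004 -0.031 -0.018; 0.8 -4.8 -14.7 32.1 -0.004 -0.031 -0.018; 0.8 -3.5 -14.9 32.2 -0.004 -0.031 -0.018
res mm [ 0.05 -0.04  0.01] rot [ 0.0016  0.0006 -0.0017]
```

View pics/w1.png

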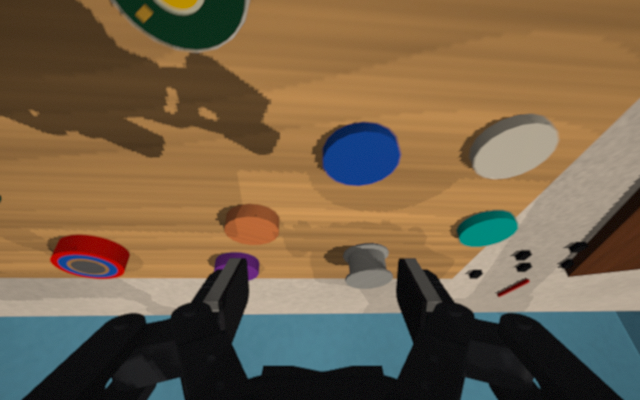

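The wrist view, taken in motion, shows the slug at (250,222), ahead of the left finger and clear of the others. I'll let the arm settle and then measure again.

Emit:
servo_tool:
  deltas: "0.8 0 0 0 0 0 0; 0.8 0 0 0 0 0 0; 0.8 0 0 0 0 0 0"

```text
time_s: 3.53
position: [0.5828, 0.1614, 0.0924]
tool_rot: [[-0.79, -0.099, 0.606], [-0.054, 0.994, 0.092], [-0.611, 0.04, -0.79]]
ft_force: [-0.5, 0.1, -0.1]
grip_width: 0.0684
gripper_force: 0.0
```

Run:
```python
from h import *
np.set_printoptions(precision=4,suppress=True)
p=env.get_image("wrist")
print("slug",disc(p,S,.023,.008,.020))
o=env.observe();print(o["position"],np.round(o["qvel"],1),o["ft_force"])
rows(target(S,0,back=70),.8)
```

```text
slug (array([0.6766, 0.1126]), 0.026154551655054092, array([0.6758, 0.1129]), np.float64(0.012482312629219729), 1425)
[0.5828 0.1615 0.0924] [ 0.1 -0.1 -0.   0.9 -0.1 -1.2] [-0.8631  0.1671  0.2877]
0.8 -7.5 -20.5 19.9 -0.005 -0.042 -0.025; 0.8 -6.2 -20.7 20.1 -0.005 -0.042 -0.025; 0.8 -4.8 -21 20.3 -0.005 -0.042 -0.025
res mm [-0.07  0.03 -0.  ] rot [ 0.0013  0.0004 -0.001 ]
```

Emit:
servo_tool:
  deltas: "0.8 -6 -15 15 -0.004 -0.032 -0.018; 0.8 -5 -15 15 -0.004 -0.032 -0.018; 0.8 -4 -16 15 -0.004 -0.032 -0.018; 0.8 -3.5 -16 15 -0.004 -0.032 -0.018; 0.8 0 0 0 0 0 0; 0.8 0 0 0 0 0 0"

```text
time_s: 4.08
position: [0.6174, 0.1318, 0.0794]
tool_rot: [[-0.755, -0.144, 0.64], [-0.085, 0.989, 0.122], [-0.65, 0.037, -0.759]]
ft_force: [-0.7, -0.1, -0.0]
grip_width: 0.0681
gripper_force: 0.0
```

Run:
```python
from h import *
np.set_printoptions(precision=4,suppress=True)
p=env.get_image("wrist");save(p,"w2.png")
for lo,hi in((.009,.02),(.011,.016)): print("slug",disc(p,S,.023,lo,hi))
r=env.spot_point("slug",p);print([(round(q["conf"],2),q["uv"],at_z(p,q["uv"],0)) for q in r])
o=env.observe();print(o["position"],np.round(o["qvel"],1),o["ft_force"])
rows(target(S,0,back=0),.8,n=5)
```

```text
slug (array([0.6777, 0.1131]), 0.025534186512231827, array([0.6764, 0.1121]), np.float64(0.012554557443334302), 1764)
slug (array([0.6791, 0.112 ]), 0.023948054760694504, array([0.6779, 0.1122]), np.float64(0.012591518583120244), 1624)
[(0.79, [282.1, 204.4], array([0.6828, 0.1128, 0.    ])), (0.57, [257.3, 247.2], array([0.76  , 0.0925, 0.    ]))]
[0.6173 0.1322 0.0798] [-0.  -0.1  0.   1.4 -0.  -1.8] [-0.2603  0.1851  0.2976]
0.8 -1.4 -6 20.2 0.003 -0.015 -0.008; 0.8 -1.1 -6 20.2 0.003 -0.015 -0.008; 0.8 -0.8 -5.9 20.2 0.003 -0.015 -0.008; 0.8 -0.4 -5.9 20.3 0.003 -0.015 -0.008; 0.8 -0 -5.8 20.2 0.003 -0.015 -0.008
res mm [ 0.05 -0.02  0.01] rot [-0.0012 -0.0009  0.0005]
```

View pics/w2.png

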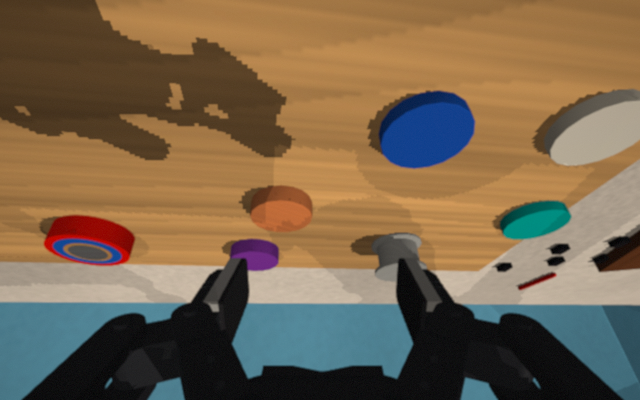

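The wrist view now shows the slug at (282,208), the purple decoy at (255,255) and the fingers at about (225,290) and (420,290). Moves are being clipped, so I'll check the joints.

Run:
```python
from h import *
o=env.observe();print(np.round(o["q"],1), o["time_s"])
```

```text
[  -2.1   30.2  104.3   56.5   10.1 -152.8] 4.1833
```

The forward lean brings the wrist close to singular (q5 = 10). I'll lean sideways instead, over the press's open +y side, with the tool heading about -70°. First I need to get vertical again.

Run:
```python
from h import *
t=target((.645,.15),.15,phi=-25,lean=0,rad=0,dz=0)
s=rows(t,.8,n=12)
rows(target(S,0,back=70,phi=-70),.8,n=12,start=s)
```

```text
0.8 -5.7 1.4 -2.8 0.02 0.056 0.045; 0.8 -5.4 1.5 -3.1 0.02 0.056 0.045; 0.8 -5.2 1.7 -3.4 0.02 0.056 0.045; 0.8 -4.9 1.9 -3.8 0.02 0.056 0.045; 0.8 -4.6 2 -4.1 0.02 0.056 0.045; 0.8 -4.3 2.1 -4.4 0.02 0.056 0.045; 0.8 -3.9 2.2 -4.6 0.02 0.056 0.045; 0.8 -3.6 2.3 -4.9 0.02 0.056 0.045
0.8 -3.2 2.3 -5.1 0.02 0.056 0.045; 0.8 -2.7 2.4 -5.3 0.02 0.056 0.045; 0.8 -2.4 2.4 -5.5 0.02 0.056 0.045; 0.8 -1.9 2.4 -5.7 0.02 0.056 0.045
res mm [-0.03 -0.04 -0.  ] rot [0.0008 0.0061 0.0033]
0.8 -1.7 1 7.8 0.026 -0.061 0.062; 0.8 -1.2 1.3 7.9 0.026 -0.061 0.062; 0.8 -0.6 1.5 7.9 0.026 -0.061 0.062; 0.8 0 1.7 7.8 0.026 -0.061 0.062; 0.8 0.6 1.9 7.8 0.026 -0.061 0.062; 0.8 1.2 2.1 7.7 0.026 -0.061 0.062; 0.8 1.8 2.2 7.5 0.026 -0.061 0.062; 0.8 2.4 2.2 7.4 0.026 -0.061 0.062
0.8 2.9 2.3 7.1 0.026 -0.061 0.062; 0.8 3.5 2.2 6.9 0.026 -0.061 0.062; 0.8 4.1 2.2 6.6 0.026 -0.061 0.062; 0.8 4.6 2.1 6.2 0.026 -0.061 0.062
res mm [-0.02 -0.02  0.  ] rot [-0.001  -0.0054  0.0025]
```

Emit:
servo_tool:
  deltas: "0.8 -6 1 -3 0.02 0.056 0.045; 0.8 -5 2 -3 0.02 0.056 0.045; 0.8 -5 2 -3 0.02 0.056 0.045; 0.8 -5 2 -4 0.02 0.056 0.045; 0.8 -5 2 -4 0.02 0.056 0.045; 0.8 -4 2 -4 0.02 0.056 0.045; 0.8 -4 2 -5 0.02 0.056 0.045; 0.8 -4 2 -5 0.02 0.056 0.045"

```text
time_s: 4.85
position: [0.6267, 0.1484, 0.116]
tool_rot: [[-0.924, 0.116, 0.365], [0.142, 0.989, 0.043], [-0.356, 0.092, -0.93]]
ft_force: [-0.4, 0.2, -0.1]
grip_width: 0.0684
gripper_force: 0.0
```

Emit:
servo_tool:
  deltas: "0.8 -3 2 -5 0.02 0.056 0.045; 0.8 -3 2 -5 0.02 0.056 0.045; 0.8 -2 2 -5 0.02 0.056 0.045; 0.8 -2 2 -6 0.02 0.056 0.045; 0.8 -2 2 -6 0.02 0.056 0.045"

```text
time_s: 5.27
position: [0.6333, 0.1547, 0.1458]
tool_rot: [[-0.933, 0.351, 0.079], [0.353, 0.936, 0.015], [-0.069, 0.042, -0.997]]
ft_force: [-0.1, -1.0, 0.3]
grip_width: 0.0684
gripper_force: 0.0
```

Run:
```python
from h import *
o=env.observe();print(np.round(o["q"],1), o["time_s"],o["position"],np.round(o["tool_rot"],2))
rows(target(S,0,back=70,phi=-70),.8,n=14)
```

```text
[  3.1  33.8  68.3   0.6  73.4 -66.4] 5.2667 [0.6333361  0.15468787 0.14584705] [[-0.93  0.35  0.08]
 [ 0.35  0.94  0.01]
 [-0.07  0.04 -1.  ]]
0.8 -2 0.4 6.6 0.029 -0.049 0.056; 0.8 -1.7 0.7 6.6 0.029 -0.049 0.056; 0.8 -1.3 1 6.7 0.029 -0.049 0.056; 0.8 -0.9 1.3 6.7 0.029 -0.049 0.056; 0.8 -0.5 1.5 6.7 0.029 -0.049 0.056; 0.8 -0.1 1.7 6.7 0.029 -0.049 0.056; 0.8 0.4 1.9 6.6 0.029 -0.049 0.056; 0.8 0.8 2 6.5 0.029 -0.049 0.056
0.8 1.2 2.2 6.4 0.029 -0.049 0.056; 0.8 1.7 2.3 6.2 0.029 -0.049 0.056; 0.8 2.1 2.3 6.1 0.029 -0.049 0.056; 0.8 2.5 2.4 5.9 0.029 -0.049 0.056; 0.8 3 2.4 5.7 0.029 -0.049 0.056; 0.8 3.4 2.4 5.5 0.029 -0.049 0.056
res mm [ 0.   -0.01  0.  ] rot [-0.0039 -0.0004  0.0036]
```

Good configuration. Now I lean sideways.

Emit:
servo_tool:
  deltas: "0.8 -2 0 7 0.029 -0.049 0.056; 0.8 -2 1 7 0.029 -0.049 0.056; 0.8 -1 1 7 0.029 -0.049 0.056; 0.8 -1 1 7 0.029 -0.049 0.056; 0.8 0 1 7 0.029 -0.049 0.056; 0.8 0 2 7 0.029 -0.049 0.056; 0.8 0 2 7 0.029 -0.049 0.056; 0.8 1 2 6 0.029 -0.049 0.056"

```text
time_s: 5.93
position: [0.6543, 0.153, 0.0926]
tool_rot: [[-0.606, 0.749, 0.267], [0.648, 0.66, -0.38], [-0.461, -0.057, -0.886]]
ft_force: [0.7, -0.6, 0.2]
grip_width: 0.0683
gripper_force: 0.0
```

Emit:
servo_tool:
  deltas: "0.8 1 2 6 0.029 -0.049 0.056; 0.8 2 2 6 0.029 -0.049 0.056; 0.8 2 2 6 0.029 -0.049 0.056; 0.8 2 2 6 0.029 -0.049 0.056; 0.8 3 2 6 0.029 -0.049 0.056; 0.8 3 2 6 0.029 -0.049 0.056; 0.8 0 0 0 0 0 0; 0.8 0 0 0 0 0 0"

```text
time_s: 6.6
position: [0.6682, 0.1508, 0.0541]
tool_rot: [[-0.248, 0.937, 0.245], [0.664, 0.349, -0.661], [-0.705, -0.001, -0.709]]
ft_force: [0.8, 0.2, 0.1]
grip_width: 0.0685
gripper_force: 0.0
```

Run:
```python
from h import *
np.set_printoptions(precision=4,suppress=True)
p=env.get_image("wrist");save(p,"w3.png")
print("slug",disc(p,S,.023,.009,.02));r=env.spot_point("slug",p);print([(round(q["conf"],2),q["uv"],at_z(p,q["uv"],0)) for q in r])
o=env.observe();print(np.round(o["q"],1), o["time_s"],o["position"],o["grip_width"])
rows(target(S,0,back=0,phi=-70),.8,n=6)
```

```text
slug (array([0.6797, 0.1162]), 0.026078099384903908, array([0.6792, 0.1176]), np.float64(0.012444413455950435), 1957)
[(0.98, [317.8, 210.0], array([0.6787, 0.1116, 0.    ])), (0.95, [414.0, 237.7], array([0.7659, 0.0938, 0.    ]))]
[ 18.   48.8  67.1 -48.4  70.4  17.4] 6.7 [0.6684 0.1502 0.0553] 0.06835580389535308
0.8 -0 0.1 11.4 0.001 -0.001 0.001; 0.8 -0 0.1 11.4 0.001 -0.001 0.001; 0.8 0 0.2 11.4 0.001 -0.001 0.001; 0.8 0 0.2 11.3 0.001 -0.001 0.001; 0.8 0 0.2 11.4 0.001 -0.001 0.001; 0.8 0.1 0.1 11.3 0.001 -0.001 0.001
res mm [ 0.02 -0.01 -0.01] rot [-0.0016  0.0027 -0.0017]
```

View pics/w3.png

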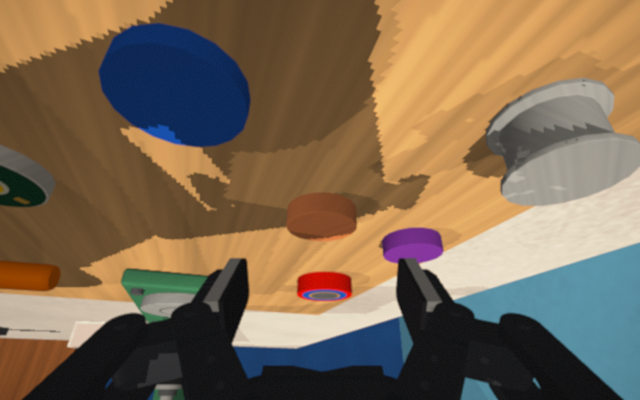

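The wrist view shows the slug at (322,212), centred between the fingers at about (225,290) and (420,290). The purple decoy at (412,243) is clear of the right finger's path. I'm going in.

Run:
```python
from h import *
rows(target((.6815,.1143),0,back=0,phi=-70,dz=9),.8,n=6)
```

```text
0.8 -0.1 -0 11 0.001 -0.001 0.001; 0.8 -0.1 -0 11 0.001 -0.001 0.001; 0.8 -0.1 -0 11 0.001 -0.001 0.001; 0.8 -0.1 -0.1 11.1 0.001 -0.001 0.001; 0.8 -0.1 -0 11 0.001 -0.001 0.001; 0.8 -0.2 -0 11.1 0.001 -0.001 0.001
res mm [-0.05  0.04  0.01] rot [-0.0016  0.0027 -0.0017]
```

Emit:
servo_tool:
  deltas: "0.8 0 0 11 0 0 0; 0.8 0 0 11 0 0 0; 0.8 0 0 11 0 0 0; 0.8 0 0 10 0 0 0; 0.8 0 0 10 0 0 0; 0.8 0 0 8 0 0 0; 0.8 0 0 4 0 0 0; 0.8 0 0 0 0 0 0"

```text
time_s: 7.37
position: [0.6839, 0.1062, 0.007]
tool_rot: [[-0.247, 0.938, 0.241], [0.665, 0.346, -0.662], [-0.705, -0.003, -0.71]]
ft_force: [0.5, 0.3, -0.2]
grip_width: 0.0685
gripper_force: 0.0
```

Run:
```python
from h import *
np.set_printoptions(precision=4,suppress=True)
o=env.observe();print(o["position"],o["ft_force"])
rows(target((.6815,.1143),0,back=0,phi=-70,dz=9),.8,n=1)
p=env.get_image("wrist");save(p,"w4.png")
```

```text
[0.6839 0.1062 0.007 ] [ 0.485   0.3294 -0.2428]
0.8 -1.8 0.5 -1 0.001 -0.004 0.005
res mm [-0.02  0.01  0.03] rot [-0.0005  0.0003 -0.    ]
```

View pics/w4.png

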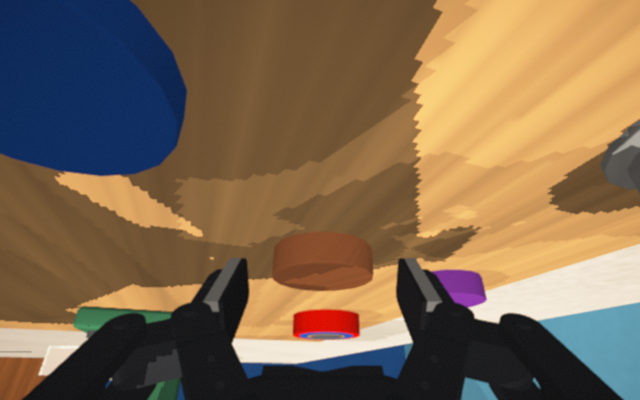

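The wrist view shows the slug at (322,262) between the fingertips, at the same depth as they are. I'll measure the pads' lower corner from the depth data.

Run:
```python
from h import *
np.set_printoptions(precision=1,suppress=True)
p=env.get_image("wrist");o=env.observe();C=cloud(p)
T=(C-np.array(o["position"]))@np.array(o["tool_rot"])*1e3
g=p["img"].astype(int)
f=(p["depth"]>0)&(g.max(2)-g.min(2)<25)&(T[...,2]>-60)&(T[...,2]<12)&(abs(T[...,1])<62)&(abs(T[...,0])<25)
for s in(1,-1):
    P=T[f&(T[...,1]*s>0)];W=C[f&(T[...,1]*s>0)]*1e3
    print(len(P),"x",np.percentile(P[:,0],[1,50,99]),"y",np.percentile(P[:,1],[1,50,99]),"z",np.percentile(P[:,2],[1,50,99]),"worldz",np.percentile(W[:,2],[0,1,5]))
v,u=np.nonzero((C[...,2]>.004)&(C[...,2]<.02)&(g[...,0]>g[...,2]+40)&(abs(T[...,1])<28)&(abs(T[...,2])<40))
P=T[v,u];print("slug",P.mean(0),np.percentile(P,[1,99],axis=0),C[v,u].min(0)*1e3,C[v,u].max(0)*1e3)
```

```text
5950 x [-9.4  8.2 14.6] y [31.7 40.8 60.2] z [-59.9 -52.   -9.9] worldz [ 6.5  9.3 14.6]
5771 x [-8.5  8.3 14.6] y [-60.9 -42.3 -33.4] z [-59.9 -51.7 -10.9] worldz [ 7.   9.1 14.2]
slug [  9.7  -1.  -13.3] [[-12.7 -22.4 -23.1]
 [ 22.7  20.2   6.2]] [658.   89.8   4. ] [703.5 136.6  13.2]
```

Emit:
servo_tool:
  deltas: "0.8 -1 -1 2.5 0 0 0; 0.8 0 0 0 0 0 0; 0.6 0 0 0 0 0 0; 0.4 0 0 0 0 0 0; 0.4 0 0 0 0 0 0; 0.4 0 0 0 0 0 0; 0.4 0 0 0 0 0 0"
  newtons: 40

```text
time_s: 8.05
position: [0.6841, 0.1048, 0.0074]
tool_rot: [[-0.247, 0.938, 0.244], [0.665, 0.347, -0.661], [-0.705, -0.001, -0.709]]
ft_force: [-1.2, 2.7, 4.8]
grip_width: 0.0439
gripper_force: 40.8
```

```bash
cat >> h.py <<'E'
def held(hue,h,ret=False):
    "held disc in the wrist view: TCP-relative extents (mm, along psi / lateral / z)"
    p=env.get_image("wrist");o=env.observe();C=cloud(p);R=np.array(o["tool_rot"]);q=np.array(o["position"])
    T=(C-q)@R*1e3;g=p["img"].astype(int)
    m=(p["depth"]>0)&hue(g)&(abs(T[...,1])<33)&(abs(T[...,2])<40)&(abs(T[...,0])<45)
    f=R[:2,2]/np.linalg.norm(R[:2,2]);l=np.array([-f[1],f[0]])
    W=(C[m]-q)*1e3;E=np.stack([W[:,:2]@f,W[:,:2]@l,W[:,2]],1)
    print(len(E),"along/lat/z 1,99%:",np.round(np.percentile(E,[1,99],axis=0),1).tolist(),"pos",np.round(q,4),"f",np.round(o["ft_force"],1),"w",o["grip_width"])
    return p,m
copper=lambda g:(g[...,0]>g[...,2]+35)&(g[...,0]<g[...,1]*2.6)
E
python3 - <<'E'
from h import *
p,m=held(copper,14)
g=p["img"].copy();g[m]=g[m]//2+[127,0,127]
cv2.imwrite("pics/w5.png",g[...,::-1])
rows(target((.6815,.1143),0,back=0,phi=-70,dz=67),.4,n=6)
E
```

```text
12347 along/lat/z 1,99%: [[-55.0, -32.1, -8.7], [8.3, 32.1, 5.7]] pos [0.6841 0.1048 0.0074] f [-1.2  3.4  4.3] w 0.04416022215801002
0.4 -6.9 0.1 -7.1 0.001 -0.001 0.001; 0.4 -6.9 0.1 -7.1 0.001 -0.001 0.001; 0.4 -6.9 0.1 -7.1 0.001 -0.001 0.001; 0.4 -6.9 0.1 -7.1 0.001 -0.001 0.001; 0.4 -7 0.2 -7.2 0.001 -0.001 0.001; 0.4 -7 0.1 -7.1 0.001 -0.001 0.001
res mm [ 0.01  0.05 -0.  ] rot [-0.0029  0.0027 -0.0015]
```

View pics/w5.png

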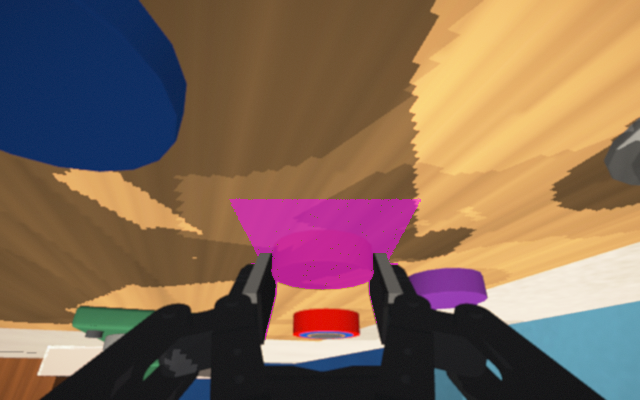

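The view shows the slug at (322,260), pinched between the pads. I'm lifting straight up.

Emit:
servo_tool:
  deltas: "0.4 -3 0 -3 0 0 0; 0.4 -5 0 -5 0 0 0; 0.4 -7 0 -7 0 0 0; 0.4 -7 0 -7 0 0 0; 0.4 -7 0 -7 0 0 0; 0.4 -7 0 -7 0 0 0; 0.4 0 0 0 0 0 0; 0.4 0 0 0 0 0 0"

```text
time_s: 8.77
position: [0.6843, 0.1044, 0.0587]
tool_rot: [[-0.246, 0.938, 0.244], [0.666, 0.347, -0.661], [-0.705, -0.0, -0.71]]
ft_force: [0.1, 0.2, -2.0]
grip_width: 0.044
gripper_force: 40.9
```

Run:
```python
from h import *
o=env.observe();zt=float(o["position"][2])
hue=lambda g:(g[...,0]>g[...,2]*1.75)&(g[...,1]<g[...,0]*.62)
p=env.get_image("wrist");C=cloud(p);R=np.array(o["tool_rot"]);q=np.array(o["position"])
g=p["img"].astype(int)
print(g[255,322],g[268,322],g[235,322],g[275,322])
# points well above bench within reach of the hand
W=(C-q)*1e3;f=R[:2,2]/np.linalg.norm(R[:2,2]);l=np.array([-f[1],f[0]])
E=np.stack([W[...,:2]@f,W[...,:2]@l,W[...,2]],-1)
m=(p["depth"]>0)&(C[...,2]>.02)&(abs(E[...,1])<21)&(E[...,0]>-45)&(E[...,0]<25)&(E[...,2]<20)
e=E[m];print(m.sum(),np.round(np.percentile(e,[1,50,99],axis=0),1),q,o["ft_force"],o["grip_width"],np.round(o["q"],1))
for lt in(-15,-8,0,8,15):
    s=e[abs(e[:,1]-lt)<2];print(lt,np.round([s[:,0].min(),s[:,0].max(),s[:,2].min(),s[:,2].max()],1))
top=e[e[:,2]>np.percentile(e[:,2],80)-1]
```

```text
[118  66  37] [101  57  33] [117  68  37] [100  57  32]
5186 [[-31.3 -20.3  -8.3]
 [-24.3  -0.4   3.6]
 [ 10.6  20.2   5.5]] [0.68427141 0.1044116  0.05868872] [ 0.14157839  0.1831666  -1.9706379 ] 0.043961849324963366 [ 13.9  48.1  68.1 -49.3  67.5  15.1]
-15 [-28.3  10.2  -8.7   5.7]
-8 [-31.   13.1  -8.8   5.7]
0 [-32.2  13.3  -8.5   5.7]
8 [-30.9  13.2  -8.9   5.6]
15 [-27.4  10.   -9.    5.7]
```

The slug is held level, with its centre 9.5 mm behind the TCP and its underside 8.5 mm below it. Now I plan the transfer to the plate.

Run:
```python
from h import *
rows(target(A,.03,up=20,phi=-70,rad=9.5,dz=8.5),.4,n=15)
```

```text
0.4 -9.5 -10.5 9.4 0 -0 0; 0.4 -9.5 -10.5 9.4 0 -0 0; 0.4 -9.5 -10.5 9.4 0 -0 0; 0.4 -9.5 -10.5 9.4 0 -0 0; 0.4 -9.5 -10.5 9.4 0 -0 0; 0.4 -9.5 -10.6 9.4 0 -0 0; 0.4 -9.5 -10.5 9.3 0 -0 0; 0.4 -9.5 -10.6 9.4 0 -0 0
0.4 -9.4 -10.5 9.3 0 -0 0; 0.4 -9.5 -10.6 9.4 0 -0 0; 0.4 -9.4 -10.5 9.3 0 -0 0; 0.4 -9.5 -10.6 9.4 0 -0 0; 0.4 -9.4 -10.5 9.3 0 -0 0; 0.4 -9.5 -10.6 9.4 0 -0 0; 0.4 -9.4 -10.5 9.3 0 -0 0
res mm [ 0.01 -0.03 -0.01] rot [ 0.002  -0.0037  0.0047]
```

Emit:
servo_tool:
  deltas: "0.4 -6 -6 6 0 0 0; 0.4 -9.5 -10.5 9.5 0 0 0; 0.4 -9.5 -10.5 9.5 0 0 0; 0.4 -9.5 -10.5 9.5 0 0 0; 0.4 -9.5 -10.5 9.5 0 0 0; 0.4 -9.5 -10.5 9.5 0 0 0; 0.4 -9.5 -10.5 9.5 0 0 0; 0.4 -9.5 -10.5 9.5 0 0 0"

```text
time_s: 9.48
position: [0.6441, -0.0208, 0.0569]
tool_rot: [[-0.248, 0.938, 0.242], [0.665, 0.346, -0.661], [-0.704, -0.003, -0.71]]
ft_force: [0.2, 0.0, -2.0]
grip_width: 0.0443
gripper_force: 41.0
```

Emit:
servo_tool:
  deltas: "0.4 -9.5 -10.5 9.5 0 0 0; 0.4 -9.5 -10.5 9.5 0 0 0; 0.4 -9.5 -10.5 9.5 0 0 0; 0.4 -7 -8 7 0 0 0; 0.4 -4 -4 4 0 0 0; 0.4 0 0 0 0 0 0"

```text
time_s: 9.98
position: [0.6229, -0.0883, 0.0572]
tool_rot: [[-0.247, 0.939, 0.241], [0.666, 0.345, -0.662], [-0.704, -0.003, -0.71]]
ft_force: [0.4, -0.7, -2.1]
grip_width: 0.044
gripper_force: 41.0
```

Run:
```python
from h import *
np.set_printoptions(precision=4,suppress=True)
o=env.observe();print(o["position"],o["ft_force"],np.round(o["q"],1),o["time_s"])
rows(target(A,.03,up=20,phi=-70,rad=9.5,dz=8.5),.4,n=4)
```

```text
[ 0.6229 -0.0883  0.0572] [ 0.4066 -0.6634 -2.1392] [ -3.6  40.2  88.8 -59.9  48.2  17. ] 9.9833
0.4 -7.4 -8.5 6.9 0 -0.001 0.001; 0.4 -7.4 -8.5 6.9 0 -0.001 0.001; 0.4 -7.4 -8.5 6.9 0 -0.001 0.001; 0.4 -7.3 -8.5 7 0 -0.001 0.001
res mm [0.03 0.01 0.02] rot [0.0003 0.0002 0.0001]
```

Emit:
servo_tool:
  deltas: "0.4 -5 -6 5 0 0 0; 0.4 -6 -7 6 0 0 0; 0.4 -6 -7 6 0 0 0; 0.4 -6 -7 5 0 -0.002 0.002; 0.4 -4 -4.5 4 0 -0.002 0.002; 0.4 -2.5 -2.5 2 0 0 0; 0.4 0 0 0 0 0 0; 0.4 0 0 0 0 0 0"

```text
time_s: 10.65
position: [0.6058, -0.1369, 0.0586]
tool_rot: [[-0.242, 0.939, 0.244], [0.664, 0.344, -0.664], [-0.707, 0.001, -0.707]]
ft_force: [-0.8, -0.4, -2.8]
grip_width: 0.0441
gripper_force: 41.0
```

Run:
```python
from h import *
np.set_printoptions(precision=4,suppress=True)
o=env.observe();print(o["position"],o["ft_force"],np.round(o["q"],1),o["time_s"])
for n in("side","top"):
    p=env.get_image(n);C=cloud(p);g=p["img"].astype(int)
    m=(g[...,0]>g[...,2]*1.7)&(g[...,1]<g[...,0]*.66)&(C[...,2]>.04)&(C[...,2]<.08)&(np.hypot(C[...,0]-.6,C[...,1]+.129)<.05)
    print(n,m.sum(),C[m].mean(0) if m.any() else 0,np.percentile(C[m],[1,99],axis=0) if m.any() else 0)
rows(target(A,.03,up=2,phi=-70,rad=9.5,dz=8.5),.4,n=3)
```

```text
[ 0.6058 -0.1369  0.0586] [-0.7603 -0.4448 -2.834 ] [ -8.9  38.7  92.6 -63.8  43.6  17.7] 10.65
side 44 [ 0.6059 -0.1085  0.0588] [[ 0.5916 -0.1154  0.0533]
 [ 0.6208 -0.1037  0.0671]]
top 81 [ 0.6023 -0.1191  0.0654] [[ 0.5834 -0.1346  0.061 ]
 [ 0.624  -0.1071  0.0692]]
0.4 4 -0.5 4.5 0.001 0 0; 0.4 4 -0.5 4.5 0.001 0 0; 0.4 4 -0.5 4.4 0.001 0 0
res mm [ 0.03 -0.03 -0.02] rot [-0.0003  0.0005  0.001 ]
```

Run:
```python
from h import *
np.set_printoptions(precision=4,suppress=True)
p=env.get_image("wrist");C=cloud(p);g=p["img"].astype(int);save(p,"w6.png")
m=(p["depth"]>0)&(C[...,2]>.024)&(C[...,2]<.036)&(np.hypot(C[...,0]-.6,C[...,1]+.129)<.052)&(g.max(2)-g.min(2)<22)
Q=C[m];print(len(Q),np.median(Q[:,2]),np.percentile(Q,[1,99],axis=0))
h=cv2.convexHull(Q[:,:2].astype(np.float32))[:,0]
for r in(.045,None):
    f=least_squares(lambda a:np.hypot(*(h-a[:2]).T)-(r or a[2]),[.6,-.129,.045],loss="soft_l1",f_scale=.001);print(f.x,f.cost,len(h))
print(h)
s=p["img"].copy();s[m]=[255,0,255];cv2.imwrite("pics/w6.png",np.hstack([p["img"][100:400,120:520],s[100:400,120:520]])[...,::-1])
```

```text
13387 0.02866359665361072 [[ 0.557  -0.1651  0.0245]
 [ 0.6397 -0.0859  0.0295]]
[ 0.5993 -0.1299  0.045 ] 5.544996169697455e-06 54
[ 0.5993 -0.1297  0.0447] 3.183967822741068e-06 54
[[ 0.643  -0.1271]
 [ 0.6427 -0.1186]
 [ 0.6422 -0.1171]
 [ 0.6394 -0.11  ]
 [ 0.6386 -0.1087]
 [ 0.6363 -0.1051]
 [ 0.6356 -0.104 ]
 [ 0.6328 -0.1005]
 [ 0.6314 -0.0988]
 [ 0.6302 -0.0975]
 [ 0.6269 -0.0947]
 [ 0.6243 -0.0927]
 [ 0.6228 -0.0916]
 [ 0.6171 -0.0887]
 [ 0.6162 -0.0883]
 [ 0.6135 -0.0874]
 [ 0.6066 -0.0854]
 [ 0.6033 -0.085 ]
 [ 0.5961 -0.085 ]
 [ 0.5945 -0.085 ]
 [ 0.5913 -0.0855]
 [ 0.5875 -0.0863]
 [ 0.5831 -0.0872]
 [ 0.5749 -0.0912]
 [ 0.5707 -0.0951]
 [ 0.5659 -0.1   ]
 [ 0.5655 -0.1003]
 [ 0.562  -0.1052]
 [ 0.5597 -0.1093]
 [ 0.5585 -0.1123]
 [ 0.5559 -0.1194]
 [ 0.5551 -0.1265]
 [ 0.5548 -0.1302]
 [ 0.5548 -0.1305]
 [ 0.5551 -0.1322]
 [ 0.5562 -0.1395]
 [ 0.5564 -0.1402]
 [ 0.5571 -0.1431]
 [ 0.5578 -0.1451]
 [ 0.5604 -0.1522]
 [ 0.5629 -0.1555]
 [ 0.5687 -0.1623]
 [ 0.5725 -0.1654]
 [ 0.5783 -0.1697]
 [ 0.5816 -0.1716]
 [ 0.5861 -0.1729]
 [ 0.5912 -0.1737]
 [ 0.6372 -0.1535]
 [ 0.6395 -0.1501]
 [ 0.641  -0.1468]
 [ 0.6421 -0.1428]
 [ 0.6422 -0.1418]
 [ 0.6424 -0.1388]
 [ 0.6429 -0.131 ]]
```

View pics/w6.png

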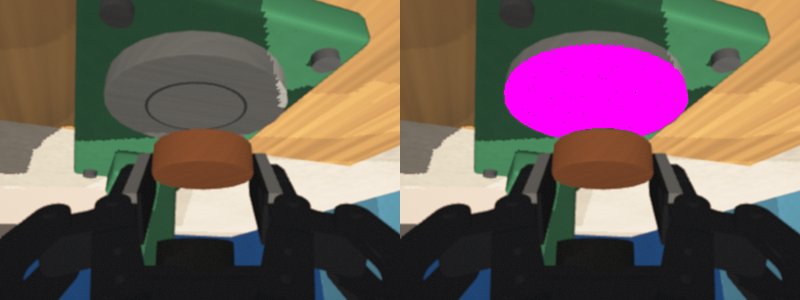

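The wrist view shows the plate with its scribed circle at about (195,105) in the left half, and the held slug at (202,155), level. The wrist fit puts the plate axis at (0.5995, -0.130).

```bash
sed -i 's/A=(.6017,-.129)/A=(.5995,-.1300)/' h.py
python3 - <<'E'
from h import *
rows(target(A,.03,up=3,phi=-70,rad=9.5,dz=7.4),.4,n=6)
E
```

```text
0.4 2 -0.7 2.3 0 0 0; 0.4 2 -0.6 2.3 0 0 0; 0.4 2 -0.7 2.3 0 0 0; 0.4 2 -0.6 2.3 0 0 0; 0.4 1.9 -0.7 2.2 0 0 0; 0.4 2 -0.6 2.3 0 0 0
res mm [-0.03 -0.    0.05] rot [0.0026 0.0005 0.0011]
```

Emit:
servo_tool:
  deltas: "0.4 1.5 -0.5 1.5 0 0 0; 0.4 2.5 -1 2.5 0 0 0; 0.4 2.5 -1 3 0 0 0; 0.4 2.5 -0.5 3 0 0 0; 0.4 2 -0.5 2.5 0 0 0; 0.4 1 -0.5 1 0 0 0; 0.4 0 0 0 0 0 0; 0.4 0 0 0 0 0 0"

```text
time_s: 11.47
position: [0.6024, -0.1392, 0.0403]
tool_rot: [[-0.243, 0.939, 0.244], [0.664, 0.344, -0.664], [-0.707, 0.001, -0.707]]
ft_force: [-0.1, -0.4, -2.3]
grip_width: 0.0442
gripper_force: 41.0
```

Emit:
servo_tool:
  deltas: "0.4 0.5 0 0.5 0 0 0; 0.4 0.5 0 0.5 0 0 0; 0.4 0.3 0 0.3 0 0 0; 0.4 0 0 0 0 0 0"

```text
time_s: 11.8
position: [0.6024, -0.1391, 0.0386]
tool_rot: [[-0.242, 0.939, 0.244], [0.664, 0.344, -0.664], [-0.707, 0.001, -0.707]]
ft_force: [-0.1, -0.3, -2.5]
grip_width: 0.0438
gripper_force: 41.0
```

Run:
```python
from h import *
rows(target(A,.03,up=0,phi=-70,rad=9.5,dz=7.4),.4,n=1)
```

```text
0.4 0.9 0.4 0.8 0.002 0 0.001
res mm [0.01 0.01 0.04] rot [ 0.0001  0.0004 -0.0002]
```

Emit:
servo_tool:
  deltas: "0.4 0.4 0.2 0.4 0 0 0; 0.4 0.3 0.2 0.3 0 0 0; 0.4 0 0 0 0 0 0"

```text
time_s: 12.05
position: [0.6028, -0.139, 0.0376]
tool_rot: [[-0.242, 0.939, 0.244], [0.664, 0.344, -0.664], [-0.707, 0.001, -0.707]]
ft_force: [0.3, 0.3, -1.9]
grip_width: 0.0444
gripper_force: 41.1
```

Emit:
servo_tool:
  deltas: "0.4 0.3 0 0.3 0 0 0; 0.4 0.2 0 0.2 0 0 0; 0.4 0 0 0 0 0 0"

```text
time_s: 12.3
position: [0.6029, -0.1391, 0.0375]
tool_rot: [[-0.242, 0.939, 0.244], [0.663, 0.344, -0.665], [-0.708, 0.001, -0.706]]
ft_force: [-2.2, 0.7, 4.3]
grip_width: 0.0441
gripper_force: 41.6
```

Soft contact made at about 6 N. I'll release and back out along the tool axis.

Emit:
servo_tool:
  deltas: "0.55 0 0 0 0 0 0; 0.6 0 0 0 0 0 0; 0.7 0 0 0 0 0 0; 0.8 0 0 0 0 0 0; 0.8 0 0 -6 0 0 0; 0.8 0 0 -12 0 0 0; 0.8 0 0 -16 0 0 0; 0.8 0 0 -16 0 0 0"

```text
time_s: 12.97
position: [0.5901, -0.1049, 0.0731]
tool_rot: [[-0.243, 0.939, 0.244], [0.664, 0.344, -0.664], [-0.707, 0.001, -0.707]]
ft_force: [-0.4, 0.8, 0.7]
grip_width: 0.0679
gripper_force: 0.0
```

Emit:
servo_tool:
  deltas: "0.8 0 0 -20 0 0 0; 0.8 0 0 -15 0 0 0; 0.8 0 0 0 0 0 0"

```text
time_s: 13.22
position: [0.5823, -0.0805, 0.0996]
tool_rot: [[-0.241, 0.938, 0.248], [0.663, 0.346, -0.663], [-0.708, 0.004, -0.706]]
ft_force: [1.4, 0.8, 0.0]
grip_width: 0.0683
gripper_force: 0.0
```

```bash
cat >> h.py <<'E'
def topface(p,c,r,hue,zlo,zhi,z=None):
    "circle fit (known r) of a top face seen by depth+colour"
    C=cloud(p);g=p["img"].astype(int)
    m=(p["depth"]>0)&(C[...,2]>zlo)&(C[...,2]<zhi)&(np.hypot(C[...,0]-c[0],C[...,1]-c[1])<r+.012)&hue(g)
    Q=C[m]
    if len(Q)<20: return None
    h=cv2.convexHull(Q[:,:2].astype(np.float32))[:,0]
    f=least_squares(lambda a:np.hypot(*(h-a).T)-r,c,loss="soft_l1",f_scale=.001)
    return np.round(f.x,4),len(Q),np.round(np.median(Q[:,2]),4),np.round(np.percentile(Q[:,:2],[1,99],axis=0),4).tolist()
gray=lambda g:(g.max(2)-g.min(2)<24)
cop=lambda g:(g[...,0]>g[...,2]*1.6)&(g[...,1]<g[...,0]*.7)
E
python3 - <<'E'
from h import *
o=env.observe();print(o["position"],o["time_s"],o["grip_width"])
p=env.get_image("wrist")
print("plate",topface(p,A,.045,gray,.024,.034));print("slug",topface(p,A,.023,cop,.038,.05))
s=rows(target((.56,-.01),.16,phi=-50,lean=45,rad=0,dz=0),.8,n=8)
rows(target(I,0,back=80,phi=-34),.8,start=s,vmax=18)
E
```

```text
[ 0.58234376 -0.08049589  0.09963556] 13.2167 0.06831085679032158
plate (array([ 0.5995, -0.1297]), 4476, np.float64(0.0285), [[0.5562, -0.1646], [0.6413, -0.0857]])
slug (array([ 0.5989, -0.1306]), 1770, np.float64(0.0424), [[0.5771, -0.1509], [0.6193, -0.1086]])
0.8 1.1 0.5 -12.1 -0.03 0 -0.031; 0.8 1.1 0.9 -12 -0.03 0 -0.031; 0.8 1.1 1.3 -12 -0.03 0 -0.031; 0.8 1.1 1.7 -12 -0.03 0 -0.031; 0.8 1 2 -11.9 -0.03 0 -0.031; 0.8 0.9 2.4 -11.8 -0.03 0 -0.031; 0.8 0.8 2.9 -11.8 -0.03 0 -0.031; 0.8 0.8 3.2 -11.6 -0.03 0 -0.031
res mm [-0.02  0.01  0.02] rot [-0.0022  0.0014  0.002 ]
0.8 12.6 10 -5.9 -0.01 0 -0.01; 0.8 12.5 10.2 -5.8 -0.01 0 -0.01; 0.8 12.4 10.3 -5.7 -0.01 0 -0.01; 0.8 12.3 10.5 -5.6 -0.01 0 -0.01; 0.8 12.2 10.7 -5.4 -0.01 0 -0.01; 0.8 12.1 10.9 -5.3 -0.01 0 -0.01; 0.8 12 11.1 -5.2 -0.01 0 -0.01; 0.8 11.9 11.2 -5.1 -0.01 0 -0.01
0.8 11.8 11.4 -5 -0.01 0 -0.01; 0.8 11.6 11.6 -4.9 -0.01 0 -0.01; 0.8 11.5 11.7 -4.8 -0.01 0 -0.01; 0.8 11.4 11.9 -4.7 -0.01 0 -0.01; 0.8 11.3 12 -4.5 -0.01 0 -0.01; 0.8 11.2 12.2 -4.4 -0.01 0 -0.01; 0.8 11.1 12.4 -4.3 -0.01 0 -0.01; 0.8 10.9 12.5 -4.2 -0.01 0 -0.01
0.8 10.8 12.6 -4.1 -0.01 0 -0.01; 0.8 10.7 12.8 -3.9 -0.01 0 -0.01; 0.8 10.5 13 -3.8 -0.01 0 -0.01; 0.8 10.5 13.1 -3.7 -0.01 0 -0.01
res mm [-0.   -0.06  0.02] rot [0.0001 0.0005 0.0047]
```

The slug is within about 1 mm of the plate's centre. Next is the insulator.

Emit:
servo_tool:
  deltas: "0.8 1 0.5 -12 -0.03 0 -0.031; 0.8 1 1 -12 -0.03 0 -0.031; 0.8 1 1 -12 -0.03 0 -0.031; 0.8 1 2 -12 -0.03 0 -0.031; 0.8 1 2 -12 -0.03 0 -0.031; 0.8 1 2 -12 -0.03 0 -0.031; 0.8 1 3 -12 -0.03 0 -0.031; 0.8 1 3 -12 -0.03 0 -0.031"

```text
time_s: 13.93
position: [0.5587, -0.0105, 0.1591]
tool_rot: [[-0.459, 0.765, 0.452], [0.539, 0.644, -0.543], [-0.707, -0.006, -0.708]]
ft_force: [-0.3, 0.3, -0.2]
grip_width: 0.0679
gripper_force: 0.0
```

Emit:
servo_tool:
  deltas: "0.8 12.5 10 -6 -0.01 0 -0.01; 0.8 12.5 10 -6 -0.01 0 -0.01; 0.8 12.5 10 -6 -0.01 0 -0.01; 0.8 12.5 10.5 -5.5 -0.01 0 -0.01; 0.8 12 10.5 -5.5 -0.01 0 -0.01; 0.8 12 11 -5 -0.01 0 -0.01; 0.8 12 11 -5 -0.01 0 -0.01; 0.8 12 11 -5 -0.01 0 -0.01"

```text
time_s: 14.6
position: [0.5523, 0.1205, 0.12]
tool_rot: [[-0.516, 0.688, 0.509], [0.484, 0.725, -0.489], [-0.706, -0.006, -0.708]]
ft_force: [-0.2, -0.5, 0.2]
grip_width: 0.0686
gripper_force: 0.0
```

Emit:
servo_tool:
  deltas: "0.8 12 11.5 -5 -0.01 0 -0.01; 0.8 11.5 11.5 -5 -0.01 0 -0.01; 0.8 11.5 12 -5 -0.01 0 -0.01; 0.8 11.5 12 -4.5 -0.01 0 -0.01; 0.8 11.5 12 -4.5 -0.01 0 -0.01; 0.8 11 12 -4.5 -0.01 0 -0.01; 0.8 11 12 -4 -0.01 0 -0.01; 0.8 11 12.5 -4 -0.01 0 -0.01"

```text
time_s: 15.27
position: [0.5464, 0.2515, 0.081]
tool_rot: [[-0.568, 0.602, 0.561], [0.423, 0.798, -0.428], [-0.706, -0.006, -0.708]]
ft_force: [0.6, -1.2, -1.0]
grip_width: 0.0684
gripper_force: 0.0
```

Run:
```python
from h import *
o=env.observe();print(o["position"],o["time_s"],np.round(o["q"],1))
rows(target(I,0,back=70,phi=-34),.8,vmax=16)
```

```text
[0.54635888 0.25150912 0.08103229] 15.2667 [ 29.4  36.3  92.3 -59.6  48.8  16.7]
0.8 8.3 10.6 -1.4 -0.008 -0 -0.007; 0.8 8.2 10.6 -1.4 -0.008 -0 -0.007; 0.8 8.2 10.7 -1.2 -0.008 -0 -0.007; 0.8 8.1 10.8 -1.2 -0.008 -0 -0.007; 0.8 7.9 10.9 -1.1 -0.008 -0 -0.007
res mm [-0.04 -0.02 -0.04] rot [-0.0015 -0.002   0.0018]
```

Emit:
servo_tool:
  deltas: "0.8 8.5 10.5 -1.5 -0.008 0 -0.007; 0.8 8 10.5 -1.5 -0.008 0 -0.007; 0.8 8 11 -1 -0.008 0 -0.007; 0.8 8 11 -1 -0.008 0 -0.007; 0.8 8 11 -1 -0.008 0 -0.007; 0.8 0 0 0 0 0 0; 0.8 0 0 0 0 0 0"

```text
time_s: 15.85
position: [0.5516, 0.3144, 0.0568]
tool_rot: [[-0.587, 0.56, 0.584], [0.396, 0.828, -0.397], [-0.706, -0.002, -0.708]]
ft_force: [0.6, 1.0, -1.1]
grip_width: 0.0679
gripper_force: 0.0
```

Run:
```python
from h import *
p=env.get_image("wrist")
wh=lambda g:(g.max(2)-g.min(2)<60)&(g.min(2)>60)
r=topface(p,I,.026,wh,.005,.016);print("ins",r)
print([(round(q["conf"],2),np.round(at_z(p,q["uv"],0),4)) for q in env.spot_point("insulator",p)])
o=env.observe();print(o["position"],o["time_s"],np.round(o["q"],1),o["ft_force"])
rows(target(r[0],0,phi=-34,rad=12,dz=7),.8,n=6)
```

```text
ins (array([0.5812, 0.2912]), 2565, np.float64(0.0085), [[0.5561, 0.2679], [0.6048, 0.3163]])
[(0.79, array([0.5806, 0.292 , 0.    ])), (0.75, array([0.5953, 0.1926, 0.    ])), (0.67, array([0.6866, 0.3258, 0.    ]))]
[0.55170672 0.31368863 0.05727668] 15.95 [ 34.3  40.9  86.9 -58.6  50.3  17.1] [ 0.27550051 -0.18189786 -0.23499915]
0.8 0.1 -0.3 11.7 -0 -0 -0; 0.8 0.1 -0.3 11.7 -0 -0 -0; 0.8 0.1 -0.3 11.7 -0 -0 -0; 0.8 0.2 -0.4 11.7 -0 -0 -0; 0.8 0.1 -0.3 11.7 -0 -0 -0; 0.8 0.2 -0.4 11.7 -0 -0 -0
res mm [ 0.03  0.   -0.01] rot [-0.0025 -0.0013 -0.0008]
```

Emit:
servo_tool:
  deltas: "0.8 0 0 10 0 0 0; 0.8 0 0 12 0 0 0; 0.8 0 -0.5 13 0 0 0; 0.8 0 -0.5 13 0 0 0; 0.8 0.5 -0.5 11 0 0 0; 0.8 0.5 -0.5 8 0 0 0; 0.8 0.5 0 4 0 0 0; 0.8 0 0 0 0 0 0"

```text
time_s: 16.62
position: [0.5914, 0.2841, 0.0048]
tool_rot: [[-0.587, 0.561, 0.583], [0.397, 0.827, -0.398], [-0.706, -0.002, -0.709]]
ft_force: [-0.4, 0.6, -0.3]
grip_width: 0.0686
gripper_force: 0.0
```

Run:
```python
from h import *
o=env.observe();print(o["position"],o["ft_force"])
p=env.get_image("wrist")
wh=lambda g:(g.max(2)-g.min(2)<60)&(g.min(2)>60)
r=topface(p,(.5812,.2912),.026,wh,.005,.014);print("ins",r)
rows(target(r[0],0,phi=-34,rad=11.5,dz=5.5),.8,n=1)
```

```text
[0.59137932 0.28411242 0.00483237] [-0.39549654  0.64619163 -0.31840719]
ins (array([0.5817, 0.2932]), 4233, np.float64(0.0086), [[0.556, 0.2681], [0.6042, 0.3244]])
0.8 0.9 1.8 -0.9 -0.003 -0.002 -0.001
res mm [ 0.01 -0.03  0.  ] rot [0.0004 0.0004 0.0004]
```

Emit:
servo_tool:
  deltas: "0.8 0.5 0 -0.5 0 0 0; 0.7 0 0 0 0 0 0; 0.5 0 0 0 0 0 0; 0.5 0 0 0 0 0 0; 0.5 0 0 0 0 0 0; 0.5 0 0 0 0 0 0"
  newtons: 35

```text
time_s: 17.17
position: [0.5905, 0.2858, 0.0066]
tool_rot: [[-0.586, 0.56, 0.585], [0.396, 0.828, -0.396], [-0.707, 0.0, -0.708]]
ft_force: [-4.1, 2.8, 6.3]
grip_width: 0.0501
gripper_force: 35.8
```

Emit:
servo_tool:
  deltas: "0.5 -3 0 -3 0 0 0; 0.5 -5 0 -5 0 0 0; 0.5 -7 0 -7 0 0 0; 0.5 -9 0 -9 0 0 0; 0.5 -9 0 -9 0 0 0; 0.5 -9 0 -9 0 0 0; 0.5 0 0 0 0 0 0; 0.5 0 0 0 0 0 0"

```text
time_s: 17.83
position: [0.5909, 0.2853, 0.0662]
tool_rot: [[-0.586, 0.561, 0.585], [0.397, 0.828, -0.396], [-0.707, 0.001, -0.708]]
ft_force: [0.4, -0.1, -0.7]
grip_width: 0.0501
gripper_force: 36.3
```

```bash
cat >> h.py <<'E'
def held2(half,zmin):
    p=env.get_image("wrist");o=env.observe();C=cloud(p);R=np.array(o["tool_rot"]);q=np.array(o["position"])
    W=(C-q)*1e3;f=R[:2,2]/np.linalg.norm(R[:2,2]);l=np.array([-f[1],f[0]])
    E=np.stack([W[...,:2]@f,W[...,:2]@l,W[...,2]],-1)
    m=(p["depth"]>0)&(C[...,2]>zmin)&(abs(E[...,1])<half-2)&(E[...,0]>-60)&(E[...,0]<35)&(E[...,2]<20)
    e=E[m]
    for lt in(-15,-8,0,8,15):
        s=e[abs(e[:,1]-lt)<2];k=np.hypot(half,0)
        t=s[s[:,2]>s[:,2].max()-1.5]
        print(lt,"along",np.round([s[:,0].min(),s[:,0].max(),(s[:,0].min()+s[:,0].max())/2],1),"z",np.round([s[:,2].min(),s[:,2].max()],1),"top along",np.round([t[:,0].min(),t[:,0].max()],1))
    print(q,o["ft_force"],o["grip_width"],o["gripper_force"],o["time_s"],np.round(o["q"],1))
E
python3 - <<'E'
from h import *
held2(26,.03)
E
```

```text
-15 along [-32.6  11.  -10.8] z [-7.1  3.5] top along [-32.1  11. ]
-8 along [-36.3  13.1 -11.6] z [-7.3  3.5] top along [-36.3  13.1]
0 along [-36.8  15.3 -10.7] z [-7.   3.4] top along [-36.   15.3]
8 along [-35.8  13.4 -11.2] z [-7.1  3.4] top along [-35.2  13.4]
15 along [-32.   11.  -10.5] z [-6.9  3.6] top along [-32.  11.]
[0.5906123  0.28508873 0.06524813] [-0.21670361 -0.74181814 -0.82626968] 0.04967540023692978 36.304861307144165 17.8833 [ 29.8  40.8  85.2 -58.3  48.2  12.5]
```

The insulator is held level, with its centre 11 mm behind the TCP and its underside 6.6 mm below it.

Run:
```python
from h import *
c,s=np.cos(np.radians(-70)),np.sin(np.radians(-70))
P=(A[0]-.06*c,A[1]-.06*s)
rows(target(P,.044,up=13,phi=-70,rad=11,dz=6.6),.5,n=22)
```

```text
0.5 -6.4 -14.1 6.5 0.02 -0 0.02; 0.5 -6.7 -13.8 6.8 0.02 -0 0.02; 0.5 -6.9 -13.6 7 0.02 -0 0.02; 0.5 -7.2 -13.3 7.3 0.02 -0 0.02; 0.5 -7.5 -13 7.6 0.02 -0 0.02; 0.5 -7.7 -12.7 7.8 0.02 -0 0.02; 0.5 -8 -12.3 8.1 0.02 -0 0.02; 0.5 -8.2 -12 8.3 0.02 -0 0.02
0.5 -8.5 -11.7 8.6 0.02 -0 0.02; 0.5 -8.7 -11.3 8.8 0.02 -0 0.02; 0.5 -8.9 -11 9 0.02 -0 0.02; 0.5 -9.1 -10.6 9.2 0.02 -0 0.02; 0.5 -9.3 -10.2 9.5 0.02 -0 0.02; 0.5 -9.6 -9.9 9.6 0.02 -0 0.02; 0.5 -9.7 -9.5 9.8 0.02 -0 0.02; 0.5 -9.9 -9.1 10 0.02 -0 0.02
0.5 -10.1 -8.7 10.2 0.02 -0 0.02; 0.5 -10.3 -8.3 10.4 0.02 -0 0.02; 0.5 -10.4 -7.8 10.6 0.02 -0 0.02; 0.5 -10.6 -7.4 10.7 0.02 -0 0.02; 0.5 -10.8 -7 10.8 0.02 -0 0.02; 0.5 -10.8 -6.5 11 0.02 -0 0.02
res mm [-0.02 -0.05  0.02] rot [ 0.0016 -0.0007  0.0039]
```

Emit:
servo_tool:
  deltas: "0.5 -6.5 -14 6.5 0.02 0 0.02; 0.5 -6.5 -14 7 0.02 0 0.02; 0.5 -7 -13.5 7 0.02 0 0.02; 0.5 -7 -13.5 7 0.02 0 0.02; 0.5 -7.5 -13 7.5 0.02 0 0.02; 0.5 -7.5 -12.5 8 0.02 0 0.02; 0.5 -8 -12.5 8 0.02 0 0.02; 0.5 -8 -12 8.5 0.02 0 0.02"

```text
time_s: 18.55
position: [0.5873, 0.1492, 0.0643]
tool_rot: [[-0.481, 0.734, 0.479], [0.519, 0.679, -0.519], [-0.706, -0.001, -0.708]]
ft_force: [0.1, -0.6, -0.1]
grip_width: 0.0501
gripper_force: 36.3
```

Emit:
servo_tool:
  deltas: "0.5 -8.5 -11.5 8.5 0.02 0 0.02; 0.5 -8.5 -11.5 9 0.02 0 0.02; 0.5 -9 -11 9 0.02 0 0.02; 0.5 -9 -10.5 9 0.02 0 0.02; 0.5 -9.5 -10 9.5 0.02 0 0.02; 0.5 -9.5 -10 9.5 0.02 0 0.02; 0.5 -9.5 -9.5 10 0.02 0 0.02; 0.5 -10 -9 10 0.02 0 0.02"

```text
time_s: 19.22
position: [0.5844, 0.0155, 0.0635]
tool_rot: [[-0.352, 0.868, 0.35], [0.614, 0.497, -0.614], [-0.707, -0.001, -0.708]]
ft_force: [0.5, -0.7, -0.9]
grip_width: 0.0499
gripper_force: 36.3
```

Run:
```python
from h import *
c,s=np.cos(np.radians(-70)),np.sin(np.radians(-70))
P=(A[0]-.06*c,A[1]-.06*s)
print(env.observe()["position"])
rows(target(P,.044,up=13,phi=-70,rad=11,dz=6.6),.5,n=7)
```

```text
[0.58435332 0.01549449 0.0635164 ]
0.5 -8.6 -7.3 8.6 0.017 -0 0.017; 0.5 -8.8 -7 8.8 0.017 -0 0.017; 0.5 -8.9 -6.6 8.9 0.017 -0 0.017; 0.5 -9 -6.4 9 0.017 -0 0.017; 0.5 -9.1 -6 9.1 0.017 -0 0.017; 0.5 -9.2 -5.7 9.1 0.017 -0 0.017; 0.5 -9.3 -5.5 9.3 0.017 -0 0.017
res mm [0.03 0.05 0.01] rot [ 0.0006 -0.0006  0.0029]
```

Emit:
servo_tool:
  deltas: "0.5 -8.5 -7.5 8.5 0.017 0 0.017; 0.5 -9 -7 9 0.017 0 0.017; 0.5 -9 -6.5 9 0.017 0 0.017; 0.5 -9 -6.5 9 0.017 0 0.017; 0.5 -9 -6 9 0.017 0 0.017; 0.5 -9 -5.5 9 0.017 0 0.017; 0.5 -9.5 -5.5 9.5 0.017 0 0.017; 0.5 0 0 0 0 0 0"

```text
time_s: 19.88
position: [0.5836, -0.085, 0.0636]
tool_rot: [[-0.244, 0.939, 0.242], [0.664, 0.343, -0.664], [-0.707, -0.001, -0.707]]
ft_force: [0.4, -0.6, 0.3]
grip_width: 0.0503
gripper_force: 36.4
```

Run:
```python
from h import *
print(env.observe()["position"])
held2(26,.05)
p=env.get_image("wrist")
print("plate",topface(p,A,.045,gray,.024,.034));print("slug",topface(p,A,.023,cop,.038,.05))
rows(target(A,.044,up=13,phi=-70,rad=11,dz=6.6),.5,n=7)
```

```text
[ 0.58359985 -0.08504595  0.06360188]
-15 along [-32.3  13.9  -9.2] z [-7.7  2.6] top along [-31.5  13.9]
-8 along [-34.8  17.7  -8.5] z [-7.9  2.7] top along [-34.1  17.7]
0 along [-35.1  17.3  -8.9] z [-7.8  2.7] top along [-35.1  17.3]
8 along [-34.1  14.7  -9.7] z [-8.   2.6] top along [-33.4  14.7]
15 along [-30.3  12.9  -8.7] z [-7.7  2.5] top along [-30.   12.9]
[ 0.58347326 -0.08387094  0.06347705] [-0.44652323 -0.72961896 -0.9169682 ] 0.05006558013029704 36.44448101520538 19.9333 [ -3.4  37.2  95.1 -62.7  46.8  21.4]
plate (array([ 0.5995, -0.1298]), 3234, np.float64(0.0284), [[0.5558, -0.1497], [0.6392, -0.0855]])
slug None
0.5 -6.1 -0.2 6.1 0 -0 0.001; 0.5 -6.2 -0.2 6.1 0 -0 0.001; 0.5 -6.1 -0.1 6.1 0 -0 0.001; 0.5 -6.2 -0.2 6.1 0 -0 0.001; 0.5 -6.1 -0.1 6.1 0 -0 0.001; 0.5 -6.2 -0.1 6.1 0 -0 0.001; 0.5 -6.1 -0.2 6.1 0 -0 0.001
res mm [ 0.04 -0.03 -0.  ] rot [ 0.0021 -0.0007 -0.0027]
```

Emit:
servo_tool:
  deltas: "0.5 -5 0 5 0 0 0; 0.5 -7 0 7 0 0 0; 0.5 -7 0 7 0 0 0; 0.5 -7 -0.5 7 0 0 0; 0.5 -7 -0.5 7 0 0 0; 0.5 -6 0 6 0 0 0; 0.5 -3.5 0 3.5 0 0 0; 0.5 0 0 0 0 0 0"

```text
time_s: 20.65
position: [0.6036, -0.1404, 0.0635]
tool_rot: [[-0.246, 0.938, 0.244], [0.663, 0.346, -0.664], [-0.707, -0.001, -0.707]]
ft_force: [0.0, 0.3, -0.3]
grip_width: 0.0499
gripper_force: 36.4
```

Emit:
servo_tool:
  deltas: "0.5 0 0 0 0 0 0; 0.5 0 0 0 0 0 0"

```text
time_s: 20.82
position: [0.6032, -0.1389, 0.0634]
tool_rot: [[-0.247, 0.938, 0.244], [0.663, 0.347, -0.663], [-0.707, -0.002, -0.708]]
ft_force: [-0.1, 0.9, -0.8]
grip_width: 0.0502
gripper_force: 36.4
```

Run:
```python
from h import *
held2(26,.05)
p=env.get_image("wrist")
print("slug",topface(p,A,.023,cop,.038,.05))
rows(target(A,.044,up=2,phi=-70,rad=10.5,dz=6.6),.5,n=5)
```

```text
-15 along [-33.4  12.3 -10.5] z [-8.2  2.4] top along [-32.2  12.3]
-8 along [-35.3  14.2 -10.5] z [-8.1  2.5] top along [-34.7  14.2]
0 along [-36.3  16.7  -9.8] z [-8.2  2.6] top along [-36.3  16.7]
8 along [-34.5  14.1 -10.2] z [-8.2  2.4] top along [-34.   14.1]
15 along [-31.6  11.7 -10. ] z [-8.1  2.3] top along [-31.4  11.7]
[ 0.60325926 -0.13874264  0.06344468] [ 0.02188659  0.1745448  -1.44236845] 0.049821271252340815 36.44520163536072 20.8667 [ -9.2  38.   92.9 -63.5  43.5  16.8]
slug (array([ 0.599 , -0.1307]), 2819, np.float64(0.0425), [[0.577, -0.1419], [0.6188, -0.1085]])
0.5 1.4 -0.1 1.7 0.001 -0 0.001; 0.5 1.4 -0.1 1.7 0.001 -0 0.001; 0.5 1.4 -0.1 1.7 0.001 -0 0.001; 0.5 1.4 -0.1 1.7 0.001 -0 0.001; 0.5 1.3 -0.2 1.6 0.001 -0 0.001
res mm [ 0.02  0.02 -0.01] rot [-0.0019 -0.0007  0.0007]
```

Emit:
servo_tool:
  deltas: "0.5 1.5 0 2 0 0 0; 0.5 1.5 0 2 0 0 0; 0.5 1.5 0 2 0 0 0; 0.5 1.5 -0.5 1.5 0 0 0; 0.5 0.5 0 1 0 0 0; 0.5 0 0 0 0 0 0; 0.5 0 0 0 0 0 0"

```text
time_s: 21.5
position: [0.6034, -0.1407, 0.0528]
tool_rot: [[-0.247, 0.938, 0.244], [0.663, 0.347, -0.663], [-0.707, -0.002, -0.708]]
ft_force: [-0.1, -0.4, -0.6]
grip_width: 0.05
gripper_force: 36.4
```

Emit:
servo_tool:
  deltas: "0.5 0.4 0 0.4 0 0 0; 0.5 0.4 0 0.4 0 0 0; 0.5 0 0 0 0 0 0"

```text
time_s: 21.75
position: [0.6034, -0.1406, 0.0517]
tool_rot: [[-0.247, 0.938, 0.244], [0.663, 0.347, -0.663], [-0.707, -0.002, -0.707]]
ft_force: [-1.0, -0.0, -0.6]
grip_width: 0.0501
gripper_force: 36.4
```

Emit:
servo_tool:
  deltas: "0.5 0.5 -0.2 0.1 0 0 0; 0.5 0.4 0 0.2 0 0 0; 0.5 0 0 0 0 0 0"

```text
time_s: 22.0
position: [0.603, -0.1403, 0.0508]
tool_rot: [[-0.247, 0.938, 0.244], [0.663, 0.347, -0.663], [-0.707, -0.002, -0.708]]
ft_force: [-0.4, 0.7, -1.1]
grip_width: 0.0496
gripper_force: 36.4
```

Emit:
servo_tool:
  deltas: "0.5 0.3 0 0.3 0 0 0; 0.5 0.2 0 0.2 0 0 0; 0.5 0 0 0 0 0 0"

```text
time_s: 22.25
position: [0.603, -0.1403, 0.0506]
tool_rot: [[-0.246, 0.938, 0.245], [0.663, 0.347, -0.664], [-0.707, -0.001, -0.707]]
ft_force: [-2.6, 0.8, 4.6]
grip_width: 0.0503
gripper_force: 37.0
```

Contact at z = 0.0506, as expected. Releasing.

Emit:
servo_tool:
  deltas: "0.62 0 0 0 0 0 0; 0.7 0 0 0 0 0 0; 0.8 0 0 0 0 0 0; 0.85 0 0 0 0 0 0; 0.85 0 0 -6 0 0 0; 0.85 0 0 -12 0 0 0; 0.85 0 0 -16 0 0 0; 0.85 0 0 -16 0 0 0"

```text
time_s: 22.92
position: [0.5903, -0.106, 0.0868]
tool_rot: [[-0.247, 0.938, 0.244], [0.663, 0.347, -0.663], [-0.707, -0.001, -0.708]]
ft_force: [-0.1, 0.3, -0.4]
grip_width: 0.0727
gripper_force: 0.0
```

Emit:
servo_tool:
  deltas: "0.9 0 0 -18 0 0 0; 0.9 0 0 -12 0 0 0; 0.9 0 0 0 0 0 0"

```text
time_s: 23.17
position: [0.5837, -0.0851, 0.1095]
tool_rot: [[-0.246, 0.937, 0.249], [0.662, 0.35, -0.663], [-0.708, 0.002, -0.706]]
ft_force: [0.9, 0.8, -0.2]
grip_width: 0.0767
gripper_force: 0.0
```

Run:
```python
from h import *
o=env.observe();print(o["position"],o["time_s"],o["grip_width"])
p=env.get_image("wrist")
wh=lambda g:(g.max(2)-g.min(2)<60)&(g.min(2)>40)
print("plate",topface(p,A,.045,gray,.024,.034));print("slug",topface(p,A,.023,cop,.038,.05));print("ins",topface(p,A,.026,wh,.046,.06))
B=(.4983,.0977)
rows(target(B,0,back=80,phi=-95),.9,vmax=14)
```

```text
[ 0.5837357  -0.08514622  0.10949305] 23.1667 0.07665882892356082
plate (array([ 0.5996, -0.13  ]), 4657, np.float64(0.0285), [[0.5563, -0.162], [0.6414, -0.0857]])
slug (array([ 0.5992, -0.131 ]), 173, np.float64(0.0392), [[0.5776, -0.1258], [0.6145, -0.108]])
ins (array([ 0.5991, -0.1307]), 2618, np.float64(0.0524), [[0.5738, -0.1541], [0.6224, -0.1055]])
0.9 11.4 0.2 -7.9 0.017 0 0.017; 0.9 11.4 -0.1 -7.9 0.017 0 0.017; 0.9 11.4 -0.4 -7.9 0.017 0 0.017; 0.9 11.4 -0.7 -7.9 0.017 0 0.017; 0.9 11.3 -1.1 -7.8 0.017 0 0.017; 0.9 11.3 -1.4 -7.8 0.017 0 0.017; 0.9 11.3 -1.7 -7.8 0.017 0 0.017; 0.9 11.3 -2 -7.8 0.017 0 0.017
0.9 11.2 -2.4 -7.7 0.017 0 0.017; 0.9 11.2 -2.7 -7.7 0.017 0 0.017; 0.9 11.1 -3 -7.6 0.017 0 0.017; 0.9 11.1 -3.3 -7.6 0.017 0 0.017; 0.9 11 -3.6 -7.5 0.017 0 0.017; 0.9 11 -3.9 -7.5 0.017 0 0.017; 0.9 10.9 -4.3 -7.4 0.017 0 0.017; 0.9 10.8 -4.5 -7.3 0.017 0 0.017
0.9 10.7 -4.9 -7.2 0.017 0 0.017; 0.9 10.7 -5.2 -7.1 0.017 0 0.017
res mm [0.04 0.02 0.01] rot [0.0083 0.0001 0.0074]
```

The insulator is centred within 1 mm. Now the LED board.

Emit:
servo_tool:
  deltas: "0.9 11.5 0 -8 0.017 0 0.017; 0.9 11.5 0 -8 0.017 0 0.017; 0.9 11.5 -0.5 -8 0.017 0 0.017; 0.9 11.5 -0.5 -8 0.017 0 0.017; 0.9 11.5 -1 -8 0.017 0 0.017; 0.9 11.5 -1.5 -8 0.017 0 0.017; 0.9 11.5 -1.5 -8 0.017 0 0.017; 0.9 11.5 -2 -8 0.017 0 0.017"

```text
time_s: 23.88
position: [0.5469, 0.0176, 0.0864]
tool_rot: [[-0.115, 0.987, 0.111], [0.698, 0.16, -0.698], [-0.707, -0.003, -0.707]]
ft_force: [-0.6, -0.2, 0.0]
grip_width: 0.0768
gripper_force: 0.0
```

Emit:
servo_tool:
  deltas: "0.9 11 -2.5 -7.5 0.017 0 0.017; 0.9 11 -2.5 -7.5 0.017 0 0.017; 0.9 11 -3 -7.5 0.017 0 0.017; 0.9 11 -3.5 -7.5 0.017 0 0.017; 0.9 11 -3.5 -7.5 0.017 0 0.017; 0.9 11 -4 -7.5 0.017 0 0.017; 0.9 11 -4.5 -7.5 0.017 0 0.017; 0.9 11 -4.5 -7.5 0.017 0 0.017"

```text
time_s: 24.55
position: [0.5108, 0.1199, 0.0666]
tool_rot: [[0.021, 0.999, -0.024], [0.706, -0.032, -0.707], [-0.707, -0.003, -0.707]]
ft_force: [-0.1, -0.2, 0.5]
grip_width: 0.0768
gripper_force: 0.0
```

Emit:
servo_tool:
  deltas: "0.9 9 -4 -6 0.017 0 0.017; 0.9 5 -2 -3 0.017 0 0.017; 0.9 0 0 0 0 0 0; 0.9 0 0 0 0 0 0"

```text
time_s: 24.88
position: [0.5059, 0.1357, 0.0635]
tool_rot: [[0.053, 0.997, -0.056], [0.705, -0.078, -0.705], [-0.708, -0.002, -0.707]]
ft_force: [0.2, -0.2, -0.2]
grip_width: 0.0773
gripper_force: 0.0
```

```bash
cat >> h.py <<'E'
B=(.4983,.0977)
hLED=lambda g:~((g[...,0]>g[...,2]*1.35)&(g[...,0]>g[...,1]*1.12))
E
python3 - <<'E'
from h import *
p=env.get_image("wrist");o=env.observe();print(o["position"],o["time_s"],np.round(o["q"],1),o["grip_width"])
print("led",topface(p,B,.029,hLED,.005,.016))
print([(round(q["conf"],2),np.round(q["uv"]),np.round(at_z(p,q["uv"],0),4)) for q in env.spot_point("led_board",p)])
rows(target(B,0,phi=-95,rad=12,dz=5),.9,n=6)
E
```

```text
[0.50587574 0.13548366 0.0636158 ] 24.9333 [ 20.2  42.5  81.1 -40.5  81.7  40.1] 0.07708601983997322
led (array([0.4974, 0.0974]), 2730, np.float64(0.0088), [[0.471, 0.0716], [0.5244, 0.1253]])
[(0.7, array([315., 198.]), array([0.497 , 0.0951, 0.    ]))]
0.9 1 -0.8 12.8 0.001 0 0.001; 0.9 1 -0.7 12.8 0.001 0 0.001; 0.9 1 -0.7 12.9 0.001 0 0.001; 0.9 1 -0.7 12.8 0.001 0 0.001; 0.9 1 -0.8 12.9 0.001 0 0.001; 0.9 1.1 -0.7 12.8 0.001 0 0.001
res mm [-0.   -0.04 -0.01] rot [-0.001   0.0004  0.0017]
```

Emit:
servo_tool:
  deltas: "0.9 3 -2.5 5 0 0 0; 0.9 3 -2.5 11 0 0 0; 0.9 1 -0.5 13 0 0 0; 0.9 0 0 13 0 0 0; 0.9 0 0 13 0 0 0; 0.9 0 0 11 0 0 0; 0.9 0 0 7 0 0 0; 0.9 0 0 3 0 0 0"

```text
time_s: 25.65
position: [0.4959, 0.087, 0.0044]
tool_rot: [[0.054, 0.997, -0.058], [0.705, -0.079, -0.705], [-0.708, -0.003, -0.707]]
ft_force: [-0.1, -0.2, 0.3]
grip_width: 0.0769
gripper_force: 0.0
```

Run:
```python
from h import *
p=env.get_image("wrist");o=env.observe();print(o["position"],o["time_s"],o["ft_force"])
print("led",topface(p,B,.029,hLED,.005,.014))
rows(target((.4975,.0972),0,phi=-95,rad=12,dz=5),.9,n=1)
```

```text
[0.49603532 0.08706483 0.00450198] 25.7 [-0.23900166  0.1093602  -0.42907198]
led (array([0.4975, 0.0977]), 4742, np.float64(0.009), [[0.4584, 0.0718], [0.5369, 0.1253]])
0.9 -1.6 0.6 0.9 0.004 0.001 0.008
res mm [-0.04 -0.01  0.  ] rot [-0.     -0.0004 -0.0001]
```

Emit:
servo_tool:
  deltas: "0.9 -1 0.6 0.9 0 0 0; 0.8 0 0 0 0 0 0; 0.6 0 0 0 0 0 0; 0.58 0 0 0 0 0 0; 0.58 0 0 0 0 0 0; 0.58 0 0 0 0 0 0"
  newtons: 35

```text
time_s: 26.2
position: [0.4972, 0.087, 0.0059]
tool_rot: [[0.055, 0.997, -0.055], [0.705, -0.077, -0.705], [-0.707, -0.0, -0.707]]
ft_force: [-0.7, 4.0, 6.4]
grip_width: 0.056
gripper_force: 36.4
```

Emit:
servo_tool:
  deltas: "0.58 -3 0 -3 0 0 0; 0.58 -6 0 -6 0 0 0; 0.58 -9 0 -9 0 0 0; 0.58 -10 0 -10 0 0 0; 0.58 -10 0 -10 0 0 0; 0.58 -10 0 -10 0 0 0; 0.58 0 0 0 0 0 0; 0.58 0 0 0 0 0 0"

```text
time_s: 26.87
position: [0.4972, 0.0866, 0.074]
tool_rot: [[0.055, 0.997, -0.055], [0.705, -0.078, -0.704], [-0.707, 0.0, -0.708]]
ft_force: [-1.2, -0.4, -1.2]
grip_width: 0.0559
gripper_force: 37.1
```

Run:
```python
from h import *
held2(29,.03)
c,s=np.cos(np.radians(-70)),np.sin(np.radians(-70))
P=(A[0]-.07*c,A[1]-.07*s)
rows(target(P,.054,up=14,phi=-70,rad=11.5,dz=6),.58,n=14)
```

```text
-15 along [-35.4  15.4 -10. ] z [-6.4  5.1] top along [-34.3  15.4]
-8 along [-39.   17.6 -10.7] z [-6.5  5.6] top along [-36.5  13.5]
0 along [-39.9  17.8 -11. ] z [-6.6  5.3] top along [-39.8  17. ]
8 along [-38.1  17.  -10.6] z [-6.5  5.5] top along [-35.9  16. ]
15 along [-35.6  13.8 -10.9] z [-6.6  4.8] top along [-35.4  13.8]
[0.49684817 0.08650442 0.0732134 ] [-0.60700894  0.43473195 -0.7954189 ] 0.05619078237671058 37.10532546043396 26.9167 [ 15.9  39.5  86.4 -42.7  77.6  38.9]
0.58 -7.9 6.8 7.8 -0.022 -0 -0.022; 0.58 -8 6.4 7.9 -0.022 -0 -0.022; 0.58 -8.1 6.1 8 -0.022 -0 -0.022; 0.58 -8.3 5.7 8.2 -0.022 -0 -0.022; 0.58 -8.4 5.4 8.3 -0.022 -0 -0.022; 0.58 -8.5 5 8.4 -0.022 -0 -0.022; 0.58 -8.6 4.6 8.5 -0.022 -0 -0.022; 0.58 -8.7 4.2 8.6 -0.022 -0 -0.022
0.58 -8.8 3.9 8.7 -0.022 -0 -0.022; 0.58 -8.9 3.5 8.8 -0.022 -0 -0.022; 0.58 -8.9 3.1 8.9 -0.022 -0 -0.022; 0.58 -9 2.7 8.9 -0.022 -0 -0.022; 0.58 -9.1 2.3 9 -0.022 -0 -0.022; 0.58 -9.1 1.8 9 -0.022 -0 -0.022
res mm [0.03 0.04 0.03] rot [ 0.0051 -0.0008  0.0067]
```

Emit:
servo_tool:
  deltas: "0.58 -6 5 6 -0.022 0 -0.022; 0.58 -8 6.5 8 -0.022 0 -0.022; 0.58 -8 6 8 -0.022 0 -0.022; 0.58 -8.5 6 8.5 -0.022 0 -0.022; 0.58 -8.5 5.5 8.5 -0.022 0 -0.022; 0.58 -8.5 5 8.5 -0.022 0 -0.022; 0.58 -8.5 4.5 8.5 -0.022 0 -0.022; 0.58 -8.5 4 8.5 -0.022 0 -0.022"

```text
time_s: 27.58
position: [0.5425, -0.004, 0.0721]
tool_rot: [[-0.124, 0.985, 0.119], [0.697, 0.172, -0.697], [-0.707, -0.004, -0.707]]
ft_force: [-0.7, -0.3, -0.3]
grip_width: 0.0559
gripper_force: 37.1
```

Emit:
servo_tool:
  deltas: "0.58 -9 4 9 -0.022 0 -0.022; 0.58 -9 3.5 9 -0.022 0 -0.022; 0.58 -9 3 9 -0.022 0 -0.022; 0.58 -9 3 9 -0.022 0 -0.022; 0.58 -9 2 9 -0.022 0 -0.022; 0.58 -9 2 9 -0.022 0 -0.022; 0.58 0 0 0 0 0 0; 0.58 0 0 0 0 0 0"

```text
time_s: 28.25
position: [0.5778, -0.0737, 0.0722]
tool_rot: [[-0.248, 0.937, 0.244], [0.663, 0.348, -0.663], [-0.706, -0.003, -0.708]]
ft_force: [0.7, 0.2, -0.1]
grip_width: 0.0558
gripper_force: 37.2
```

Run:
```python
from h import *
held2(29,.06)
rows(target(A,.054,up=14,phi=-70,rad=10.8,dz=6),.58,n=8)
```

```text
-15 along [-35.5  15.3 -10.1] z [-7.3  4. ] top along [-34.5  15.3]
-8 along [-38.7  17.8 -10.5] z [-7.4  4.3] top along [-36.8  17. ]
0 along [-38.9  17.5 -10.7] z [-7.2  4.5] top along [-38.9  16.6]
8 along [-38.1  17.4 -10.4] z [-7.7  4.3] top along [-36.3  17.2]
15 along [-34.7  13.4 -10.6] z [-7.1  3.8] top along [-33.8  13.4]
[ 0.57785409 -0.07309841  0.07228443] [ 0.10975224  0.52099017 -0.45912874] 0.055877430292012295 37.23258018493652 28.3 [ -2.2  36.1  95.4 -61.7  47.8  20.8]
0.58 -6.5 0 6.2 0 -0 0.001; 0.58 -6.5 0.1 6.2 0 -0 0.001; 0.58 -6.5 0.1 6.2 0 -0 0.001; 0.58 -6.5 0.1 6.2 0 -0 0.001; 0.58 -6.5 0.1 6.2 0 -0 0.001; 0.58 -6.5 0 6.1 0 -0 0.001; 0.58 -6.5 0.1 6.2 0 -0 0.001; 0.58 -6.5 0 6.1 0 -0 0.001
res mm [ 0.03  0.04 -0.03] rot [ 0.0032 -0.0013 -0.001 ]
```

Emit:
servo_tool:
  deltas: "0.58 -4 0 4 0 0 0; 0.58 -7 0 7 0 0 0; 0.58 -8 0 7.5 0 0 0; 0.58 -8 0 7.5 0 0 0; 0.58 -8 0 7.5 0 0 0; 0.58 -8 0 7.5 0 0 0; 0.58 -6 0 5.5 0 0 0; 0.58 -2.5 0 2.5 0 0 0"

```text
time_s: 28.97
position: [0.6036, -0.1415, 0.0748]
tool_rot: [[-0.247, 0.937, 0.246], [0.663, 0.349, -0.663], [-0.707, -0.001, -0.707]]
ft_force: [0.3, 0.2, -0.4]
grip_width: 0.0556
gripper_force: 37.2
```

Emit:
servo_tool:
  deltas: "0.58 0 0 0 0 0 0; 0.58 0 0 0 0 0 0; 0.58 0 0 0 0 0 0"

```text
time_s: 29.22
position: [0.6031, -0.1395, 0.0746]
tool_rot: [[-0.249, 0.937, 0.246], [0.662, 0.35, -0.662], [-0.707, -0.002, -0.708]]
ft_force: [0.5, -0.8, -0.6]
grip_width: 0.0559
gripper_force: 37.2
```

Run:
```python
from h import *
o=env.observe();print(o["position"],o["ft_force"])
rows(target(A,.054,up=2.5,phi=-70,rad=10.6,dz=6),.58,n=5)
```

```text
[ 0.60308698 -0.13950439  0.07456846] [ 0.46299263 -0.8438373  -0.64725646]
0.58 1.6 -0 1.8 0.001 -0 0.002; 0.58 1.7 -0 1.8 0.001 -0 0.002; 0.58 1.6 -0 1.8 0.001 -0 0.002; 0.58 1.7 -0.1 1.7 0.001 -0 0.002; 0.58 1.6 -0 1.8 0.001 -0 0.002
res mm [-0.03  0.04  0.02] rot [-0.0001 -0.0008 -0.0024]
```

Emit:
servo_tool:
  deltas: "0.58 1.5 0 1.5 0 0 0; 0.58 2 0 2 0 0 0; 0.58 2 0 2 0 0 0; 0.58 1.5 0 2 0 0 0; 0.58 1 0 1.5 0 0 0; 0.58 0 0 0 0 0 0; 0.58 0 0 0 0 0 0"

```text
time_s: 29.8
position: [0.6034, -0.1405, 0.0625]
tool_rot: [[-0.249, 0.937, 0.246], [0.662, 0.35, -0.662], [-0.707, -0.002, -0.708]]
ft_force: [-0.6, -0.2, -0.8]
grip_width: 0.0559
gripper_force: 37.2
```

Emit:
servo_tool:
  deltas: "0.58 0.4 0 0.4 0 0 0; 0.58 0.4 0 0.4 0 0 0; 0.58 0 0 0 0 0 0"

```text
time_s: 30.05
position: [0.6035, -0.1406, 0.0615]
tool_rot: [[-0.249, 0.937, 0.246], [0.662, 0.35, -0.662], [-0.707, -0.002, -0.708]]
ft_force: [-0.6, 0.5, -0.7]
grip_width: 0.0555
gripper_force: 37.2
```

Run:
```python
from h import *
o=env.observe();print(o["position"],o["ft_force"])
rows(target(A,.054,up=0,phi=-70,rad=10.6,dz=6),.58,n=1)
```

```text
[ 0.60345486 -0.14055019  0.06146848] [-0.60870765  0.53419354 -0.72213367]
0.58 1.5 -0.1 0.6 0.005 -0.001 0.007
res mm [-0.01  0.03  0.02] rot [-0.0002  0.0004  0.0001]
```

Emit:
servo_tool:
  deltas: "0.58 0.6 0 0.2 0 0 0; 0.58 0.5 0 0.2 0 0 0; 0.58 0 0 0 0 0 0"

```text
time_s: 30.3
position: [0.6032, -0.14, 0.0603]
tool_rot: [[-0.249, 0.937, 0.246], [0.662, 0.35, -0.662], [-0.707, -0.002, -0.708]]
ft_force: [0.1, 1.0, -0.8]
grip_width: 0.0557
gripper_force: 37.2
```

Emit:
servo_tool:
  deltas: "0.58 0.4 0 0.3 0 0 0; 0.58 0.3 0 0.2 0 0 0; 0.58 0 0 0 0 0 0"

```text
time_s: 30.55
position: [0.6033, -0.14, 0.06]
tool_rot: [[-0.248, 0.937, 0.246], [0.662, 0.35, -0.663], [-0.707, -0.001, -0.707]]
ft_force: [-1.0, 0.3, 2.7]
grip_width: 0.0559
gripper_force: 37.5
```

Soft contact. Releasing and backing out.

Emit:
servo_tool:
  deltas: "0.68 0 0 0 0 0 0; 0.78 0 0 0 0 0 0; 0.88 0 0 0 0 0 0; 0.9 0 0 0 0 0 0; 0.9 0 0 -6 0 0 0; 0.9 0 0 -12 0 0 0; 0.9 0 0 -16 0 0 0; 0.9 0 0 -16 0 0 0"

```text
time_s: 31.22
position: [0.5905, -0.1056, 0.0962]
tool_rot: [[-0.249, 0.937, 0.246], [0.662, 0.35, -0.662], [-0.707, -0.001, -0.708]]
ft_force: [0.8, -0.9, 0.3]
grip_width: 0.0768
gripper_force: 0.0
```

Emit:
servo_tool:
  deltas: "0.9 0 0 -18 0 0 0; 0.9 0 0 -12 0 0 0; 0.9 0 0 0 0 0 0; 0.9 0 0 0 0 0 0"

```text
time_s: 31.55
position: [0.5837, -0.0862, 0.1171]
tool_rot: [[-0.248, 0.936, 0.248], [0.662, 0.351, -0.662], [-0.707, -0.0, -0.707]]
ft_force: [-0.5, 0.0, 0.3]
grip_width: 0.0768
gripper_force: 0.0
```

Run:
```python
from h import *
o=env.observe();print(o["position"],o["time_s"],o["grip_width"])
p=env.get_image("wrist")
wh=lambda g:(g.max(2)-g.min(2)<60)&(g.min(2)>40)
print("plate",topface(p,A,.045,gray,.024,.034));print("ins",topface(p,A,.026,wh,.046,.055))
print("led",topface(p,A,.029,lambda g:g[...,0]>=0,.058,.0665))
for n in("top","side"):
    q=env.get_image(n);C=cloud(q);K=topface(q,(.6,-.129),.023,lambda g:(g[...,0]>g[...,1]*2),.278,.295);print(n,"knob",K)
s=rows(target((.585,-.04),.30,phi=-70,lean=20,rad=0,dz=0),0,n=12)
rows(target(A,.30,phi=-70,lean=0,rad=0,dz=0),0,start=s,n=10)
```

```text
[ 0.58368617 -0.08620987  0.11705138] 31.55 0.07681612228241858
plate (array([ 0.5994, -0.1298]), 4672, np.float64(0.0285), [[0.5564, -0.1616], [0.6412, -0.0858]])
ins (array([ 0.5982, -0.127 ]), 597, np.float64(0.0494), [[0.571, -0.1302], [0.6193, -0.102]])
led (array([ 0.5991, -0.1302]), 3021, np.float64(0.0629), [[0.5713, -0.1558], [0.6252, -0.1021]])
top knob (array([ 0.6012, -0.1298]), 334, np.float64(0.2849), [[0.5809, -0.1504], [0.6214, -0.1084]])
side knob (array([ 0.6009, -0.1258]), 181, np.float64(0.2846), [[0.5789, -0.1424], [0.6223, -0.1061]])
0 -8.3 1.5 -13.5 0 0.036 0.001; 0 -7.8 1.5 -13.7 0 0.036 0.001; 0 -7.3 1.5 -14 0 0.036 0.001; 0 -6.8 1.5 -14.3 0 0.036 0.001; 0 -6.2 1.5 -14.5 0 0.036 0.001; 0 -5.7 1.5 -14.7 0 0.036 0.001; 0 -5.2 1.5 -14.9 0 0.036 0.001; 0 -4.7 1.5 -15.1 0 0.036 0.001
0 -4.1 1.5 -15.2 0 0.036 0.001; 0 -3.5 1.5 -15.4 0 0.036 0.001; 0 -3 1.5 -15.5 0 0.036 0.001; 0 -2.4 1.5 -15.6 0 0.036 0.001
res mm [-0.   -0.04  0.02] rot [ 0.003   0.0034 -0.0033]
0 -8.4 -1.7 3.1 0 0.035 -0; 0 -8.5 -1.7 2.8 0 0.035 -0; 0 -8.6 -1.7 2.5 0 0.035 -0; 0 -8.7 -1.7 2.2 0 0.035 -0; 0 -8.8 -1.7 1.9 0 0.035 -0; 0 -8.8 -1.7 1.6 0 0.035 -0; 0 -8.9 -1.7 1.2 0 0.035 -0; 0 -8.9 -1.7 0.9 0 0.035 -0
0 -8.9 -1.7 0.7 0 0.035 -0; 0 -9 -1.7 0.3 0 0.035 -0
res mm [-0.    0.04  0.01] rot [ 0.0039  0.0024 -0.0021]
```

The LED board is within 0.5 mm of the plate axis. Now I go to the knob with shut fingers.

Emit:
servo_tool:
  deltas: "0.9 -6 1 -14 0 0.036 0; 0 -7 1.5 -14 0 0.036 0; 0 -7 1.5 -14 0 0.036 0; 0 -7 1.5 -14 0 0.036 0; 0 -6 1.5 -15 0 0.036 0; 0 -6 1.5 -15 0 0.036 0; 0 -5 1.5 -15 0 0.036 0; 0 -5 1.5 -15 0 0.036 0"
  newtons: 40

```text
time_s: 32.37
position: [0.5831, -0.053, 0.238]
tool_rot: [[-0.309, 0.937, 0.164], [0.824, 0.349, -0.445], [-0.474, -0.003, -0.88]]
ft_force: [0.6, 0.2, 0.4]
grip_width: 0.0003
gripper_force: 0.0
```

Emit:
servo_tool:
  deltas: "0 -4 1.5 -16 0 0.036 0; 0 -4 1.5 -16 0 0.036 0; 0 -3 1.5 -16 0 0.036 0; 0 -3 1.5 -16 0 0.036 0; 0 0 0 -8 0 0.036 0; 0 0 0 0 0 0 0"

```text
time_s: 32.87
position: [0.5836, -0.0352, 0.3108]
tool_rot: [[-0.331, 0.937, 0.11], [0.891, 0.348, -0.292], [-0.312, 0.001, -0.95]]
ft_force: [0.0, -0.3, 0.2]
grip_width: -0.0001
gripper_force: 0.0
```

Run:
```python
from h import *
o=env.observe();print(o["position"],o["time_s"],o["grip_width"],np.round(o["q"],1))
rows(target(A,.305,phi=-70,lean=0,rad=0,dz=0),0,n=10)
```

```text
[ 0.58359168 -0.0351601   0.31079899] 32.8667 -0.00011064503557251845 [ -8.1  20.4  65.6 -16.   85.3 -28.3]
0 -8.8 -1.8 3.5 0 0.032 0.001; 0 -8.9 -1.8 3.2 0 0.032 0.001; 0 -9 -1.8 2.9 0 0.032 0.001; 0 -9.1 -1.8 2.6 0 0.032 0.001; 0 -9.2 -1.8 2.4 0 0.032 0.001; 0 -9.2 -1.8 2.1 0 0.032 0.001; 0 -9.3 -1.7 1.7 0 0.032 0.001; 0 -9.4 -1.8 1.5 0 0.032 0.001
0 -9.4 -1.7 1.1 0 0.032 0.001; 0 -9.4 -1.7 0.9 0 0.032 0.001
res mm [-0.02 -0.03  0.02] rot [ 0.0025 -0.0027 -0.003 ]
```

Emit:
servo_tool:
  deltas: "0 -7 -1.5 2.5 0 0.032 0; 0 -9 -2 3 0 0.032 0; 0 -9 -2 3 0 0.032 0; 0 -9 -2 2.5 0 0.032 0; 0 -9 -2 2.5 0 0.032 0; 0 -9 -2 2 0 0.032 0; 0 -9.5 -2 1.5 0 0.032 0; 0 -9.5 -2 1.5 0 0.032 0"

```text
time_s: 33.53
position: [0.5938, -0.1093, 0.3038]
tool_rot: [[-0.348, 0.937, 0.017], [0.935, 0.349, -0.057], [-0.059, -0.004, -0.998]]
ft_force: [-1.0, 0.2, -0.1]
grip_width: 0.0004
gripper_force: 0.0
```

Emit:
servo_tool:
  deltas: "0 -9.5 -2 1 0 0.032 0; 0 -9.5 -1 1 0 0.032 0; 0 -2 0 0 0 0 0; 0 0 0 0 0 0 0; 0 0 0 0 0 0 0"

```text
time_s: 33.95
position: [0.5984, -0.1289, 0.3035]
tool_rot: [[-0.35, 0.937, -0.004], [0.937, 0.35, 0.002], [0.003, -0.003, -1.0]]
ft_force: [0.1, -0.7, -1.1]
grip_width: 0.0001
gripper_force: 0.0
```

Run:
```python
from h import *
o=env.observe();print(o["position"],o["time_s"],np.round(o["tool_rot"],3).tolist(),o["ft_force"])
rows(target(A,.288,phi=-70,lean=0,rad=0,dz=0),0,n=2)
```

```text
[ 0.59839138 -0.1288766   0.30346363] 33.95 [[-0.35, 0.937, -0.004], [0.937, 0.35, 0.002], [0.003, -0.003, -1.0]] [ 0.10746423 -0.71153997 -1.12618061]
0 -0.7 0.3 7.7 -0.001 -0.001 0.004; 0 -0.8 0.4 7.8 -0.001 -0.001 0.004
res mm [-0.02  0.02  0.04] rot [-0.0008 -0.0009  0.0001]
```

Emit:
servo_tool:
  deltas: "0 -1 0.7 4 0 0 0; 0 -0.5 0 5 0 0 0; 0 0 0 4 0 0 0; 0 0 0 2 0 0 0; 0 0 0 2 0 0 0; 0 0 0 2 0 0 0; 0 0 0 2 0 0 0; 0 0 0 3 0 0 0"

```text
time_s: 34.62
position: [0.5996, -0.13, 0.2808]
tool_rot: [[-0.35, 0.937, -0.002], [0.937, 0.35, 0.002], [0.003, -0.001, -1.0]]
ft_force: [-1.8, 1.2, 3.5]
grip_width: 0.0
gripper_force: 1.9
```

Emit:
servo_tool:
  deltas: "0 0 0 3 0 0 0; 0 0 0 3 0 0 0; 0 0 0 3 0 0 0; 0 0 0 3 0 0 0; 0 0 0 3 0 0 0; 0 0 0 3 0 0 0; 0 0 0 2 0 0 0; 0 0 0 2 0 0 0"

```text
time_s: 35.28
position: [0.5997, -0.1301, 0.2582]
tool_rot: [[-0.35, 0.937, -0.002], [0.937, 0.35, 0.002], [0.003, -0.001, -1.0]]
ft_force: [-1.6, 1.9, 5.6]
grip_width: -0.0001
gripper_force: 2.9
```

Emit:
servo_tool:
  deltas: "0 0 0 1.5 0 0 0; 0 0 0 1.5 0 0 0; 0 0 0 1.5 0 0 0; 0 0 0 1 0 0 0; 0 0 0 0 0 0 0"

```text
time_s: 35.7
position: [0.5997, -0.1301, 0.2536]
tool_rot: [[-0.35, 0.937, -0.001], [0.937, 0.35, 0.002], [0.002, -0.0, -1.0]]
ft_force: [-2.2, 3.8, 9.9]
grip_width: 0.0001
gripper_force: 5.4
```

Emit:
servo_tool:
  deltas: "0 0 0 1 0 0 0; 0 0 0 1 0 0 0; 0 0 0 1 0 0 0; 0 0 0 1 0 0 0; 0 0 0 0 0 0 0"

```text
time_s: 36.12
position: [0.5997, -0.1301, 0.2501]
tool_rot: [[-0.35, 0.937, -0.001], [0.937, 0.35, 0.002], [0.002, 0.0, -1.0]]
ft_force: [-3.2, 2.9, 12.5]
grip_width: -0.0
gripper_force: 6.2
```

Emit:
servo_tool:
  deltas: "0 0 0 0.5 0 0 0; 0 0 0 0.5 0 0 0; 0 0 0 0 0 0 0"

```text
time_s: 36.37
position: [0.5997, -0.1301, 0.25]
tool_rot: [[-0.35, 0.937, 0.0], [0.937, 0.35, 0.001], [0.001, 0.001, -1.0]]
ft_force: [-5.9, 2.8, 17.8]
grip_width: -0.0001
gripper_force: 8.5
```

At the hard stop: the force rises and z doesn't move. Holding for more than 1 s.

Emit:
servo_tool:
  deltas: "0 0 0 0.3 0 0 0; 0 0 0 0 0 0 0; 0 0 0 0 0 0 0; 0 0 0 0 0 0 0; 0 0 0 0 0 0 0; 0 0 0 0 0 0 0; 0 0 0 0 0 0 0; 0 0 0 0 0 0 0"

```text
time_s: 37.03
position: [0.5997, -0.1301, 0.25]
tool_rot: [[-0.35, 0.937, 0.001], [0.937, 0.35, 0.001], [0.001, 0.001, -1.0]]
ft_force: [-5.7, 3.9, 18.7]
grip_width: -0.0003
gripper_force: 9.2
```

Emit:
servo_tool:
  deltas: "0 0 0 0 0 0 0; 0 0 0 0 0 0 0; 0 0 0 0 0 0 0; 0 0 0 0 0 0 0; 0 0 0 0 0 0 0; 0 0 0 0 0 0 0; 0 0 0 0 0 0 0; 0 0 0 0 0 0 0"

```text
time_s: 37.7
position: [0.5997, -0.1301, 0.25]
tool_rot: [[-0.35, 0.937, 0.001], [0.937, 0.35, 0.001], [0.001, 0.001, -1.0]]
ft_force: [-5.7, 3.6, 18.9]
grip_width: -0.0
gripper_force: 9.2
```

Emit:
servo_tool:
  deltas: "0 0 0 -1 0 0 0; 0 0 0 -2 0 0 0; 0 0 0 -3 0 0 0; 0 0 0 -4 0 0 0; 0 0 0 -4 0 0 0; 0 0 0 -4 0 0 0; 0 0 0 -4 0 0 0; 0 0 0 -4 0 0 0"

```text
time_s: 38.37
position: [0.5996, -0.1301, 0.2736]
tool_rot: [[-0.35, 0.937, -0.003], [0.937, 0.35, 0.003], [0.004, -0.002, -1.0]]
ft_force: [-1.9, 3.6, 3.2]
grip_width: 0.0002
gripper_force: 2.0
```

Emit:
servo_tool:
  deltas: "0 0 0 -4 0 0 0; 0 0 0 -4 0 0 0; 0 0 0 -4 0 0 0; 0 0 0 -6 0 0 0; 0 0 0 -10 0 0 0; 0 0 0 -15 0 0 0; 0 0 0 -15 0 0 0; 0 0 0 0 0 0 0"

```text
time_s: 39.03
position: [0.6004, -0.1311, 0.3341]
tool_rot: [[-0.349, 0.937, 0.002], [0.937, 0.349, -0.0], [-0.001, 0.002, -1.0]]
ft_force: [0.3, -1.3, 1.6]
grip_width: 0.0001
gripper_force: 0.0
```

Emit:
servo_tool:
  deltas: "0 15 0 -3 0 0 0; 0 18 0 0 0 0 0; 0 18 0 0 0 0 0; 0 18 0 0 0 0 0; 0 18 0 0 0 0 0; 0 18 0 0 0 0 0; 0 10 0 0 0 0 0; 0 0 0 0 0 0 0"

```text
time_s: 39.7
position: [0.5587, -0.0207, 0.3346]
tool_rot: [[-0.352, 0.936, -0.003], [0.936, 0.352, 0.003], [0.004, -0.002, -1.0]]
ft_force: [0.1, -0.6, -0.4]
grip_width: 0.0001
gripper_force: 0.0
```

Run:
```python
from h import *
o=env.observe();print(o["position"],o["time_s"],o["ft_force"])
for n in("top","side"):
    p=env.get_image(n)
    print(n,"knob",topface(p,(.601,-.129),.023,lambda g:(g[...,0]>g[...,1]*2),.24,.295),"plate",plate(p)[0])
    print(" led",topface(p,(.6017,-.129),.029,lambda g:g[...,0]>=0,.0595,.0675))
    for k,xy,z in(("tape",(.737,-.03),.018),("reel",(.74,.235),.03),("jar",(.427,.243),.04),("blue",(.597,.194),.01),("purple",(.768,.096),.014),("driver",(.41,-.084),.012)):
        C=cloud(p);m=(C[...,2]>.006)&(C[...,2]<z+.006)&(np.hypot(C[...,0]-xy[0],C[...,1]-xy[1])<.05);print(" ",k,np.round(C[m].mean(0),3))
```

```text
[ 0.55870213 -0.02072012  0.33459442] 39.7 [ 0.1266564  -0.64899943 -0.35597223]Traceback (most recent call last):
  File "<stdin>", line 5, in <module>
  File "h.py", line 30, in plate
    h=cv2.convexHull(Q.astype(np.float32))[:,0]
      ~~~~~~~~~~~~~~^^^^^^^^^^^^^^^^^^^^^^
cv2.error: OpenCV(4.12.0) /io/opencv/modules/imgproc/src/convhull.cpp:143: error: (-215:Assertion failed) total >= 0 && (depth == CV_32F || depth == CV_32S) in function 'convexHull'
```

The plate is hidden from the top camera by the arm. I'll check from the side.

Run:
```python
from h import *
p=env.get_image("side")
print("knob",topface(p,(.601,-.129),.023,lambda g:(g[...,0]>g[...,1]*2),.24,.295));m=plate(p)
print("plate",m[0],m[1]," led",topface(p,(.6017,-.129),.029,lambda g:g[...,0]>=0,.0595,.0675))
w=env.get_image("wrist")
print("wrist plate",topface(w,A,.045,gray,.024,.034),"led",topface(w,A,.029,lambda g:g[...,0]>=0,.058,.0665))
for k in("slug","insulator","tape","reel","jar","driver"):
    print(k,[(round(r["conf"],2),np.round(dep(p,r["uv"]),3)) for r in env.spot_point(k,p)[:3]])
```

```text
knob (array([ 0.6007, -0.127 ]), 227, np.float64(0.283), [[0.5787, -0.143], [0.6202, -0.1058]])
plate [ 0.60022535 -0.12634566  0.04505751] 349  led (array([ 0.6005, -0.1289]), 258, np.float64(0.0648), [[0.573, -0.1543], [0.6278, -0.0994]])
wrist plate (array([ 0.5996, -0.1295]), 1346, np.float64(0.0286), [[0.5567, -0.1641], [0.6425, -0.0857]]) led (array([ 0.5992, -0.1301]), 744, np.float64(0.0629), [[0.5716, -0.1477], [0.6261, -0.1017]])
slug [(0.66, array([0.759, 0.1  , 0.013])), (0.4, array([ 0.606, -0.103,  0.055]))]
insulator [(0.91, array([0.689, 0.334, 0.01 ])), (0.84, array([0.592, 0.189, 0.01 ])), (0.53, array([ 0.593, -0.11 ,  0.065]))]
tape [(0.88, array([ 0.735, -0.031,  0.019])), (0.72, array([ 0.6  , -0.12 ,  0.286]))]
reel [(0.6, array([0.738, 0.246, 0.029]))]
jar [(0.88, array([0.427, 0.252, 0.031]))]
driver [(0.6, array([ 0.406, -0.092,  0.003])), (0.21, array([ 0.61 , -0.11 ,  0.044]))]
```

The stack is centred, the knob is back up, and the bystanders haven't moved.

```bash
python3 -c "
from rig import env
print(env.close_job())"
```

```text
the job is handed in; nothing more can be done
None
```

The job is handed in at about 40 s: slug, insulator and LED board are stacked within about 1 mm of the plate axis, the knob was held at its hard stop for over 1.3 s, the ram is back up, and the other things checked are where they were.

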